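# Hook the sample tray out from under the dust guard and close its cover

## Task

With the hook tool, reach in under the clear dust guard, find and catch the sample tray's sliding pull ring, and drag the tray toward you until all of it stands clear of the guard; do not pull it with the fingers. Put the hook back in its stand, and then press the tray's white cover plate down so that it sits level all round on its ledge inside the rim. Do not bang against the guard, and leave the bottles and glassware where they stand, upright.

Things in the scene. Friction and masses are not known exactly. Their poses are not given: they have to be found in the camera images.
- guard: clear acrylic dust guard, fixed: panel 220 (x) x 250 (y) x 5 mm, underside 120 mm above the bench, caps to 132 mm, on four 10 mm posts at x +-100, y +-115 mm, open all round between them. Origin: on the bench under the panel's centre; the front edge, roughly facing the robot, is at x = -110 mm. Its yaw varies.
- tray: loose blue tray under the guard, 90 (x) x 130 (y) x 38 mm high, walls 4 mm, 0.3 to 0.55 kg in all; slides on the bench. Origin: centre of its underside; -x is its front. It starts roughly square to the guard, its front wall 40 to 65 mm behind the guard's front edge. Recess 82 x 122 mm inside the rim; a ledge for the cover runs round it 27 mm above the underside.
- ring_mid (a point): middle of the sideways path of the tray's pull ring, 66.5 mm in front of (-x) and 18 mm above the tray's origin. The steel ring lies level: 6 mm bar, hole 20 mm, outside 32 mm. It slides stiffly (3 N) along a rail on the tray's front and stands with its centre anywhere within 18 mm either side (tray's y) of this point: look or feel for it.
- cover: loose white plate 78 (x) x 118 (y) x 5 mm, 90 g, in the tray's recess. Origin: centre of its underside. It starts with its front (-x) edge on the ledge and its rear about 6 mm high on the vent pin, sloping about 5 degrees. Seated level, its underside is 27 mm and its upper face 32 mm above the tray's underside, 6 mm below the rim.
- vent_pin (a joint): travel of the 12 mm brass vent pin under the cover's rear, 28 mm behind (+x) the tray's centre, y = 0: 0 up (6 mm above the ledge), 0.0065 fully down (m). It is stiff: pressing the plate over it with some 7 to 10 N drives it down, and it stays down.
- hook: loose hook tool, 110 g, upright in its stand. Origin: on its axis, underside of its black plate (30 (x) x 60 (y) x 5 mm) that rests on the stand's rim. Orange handle 26 (x) x 18 (y) mm, 5 to 69 mm above the origin. Below, a 7 mm steel shank goes 115 mm straight down, then a 20 mm point is bent 40 degrees toward the tool's -x (roughly towards the robot).
- hook_tip (a point): centre of the round end of the hook's point: 12.9 mm toward -x and 130.3 mm below the hook's origin; the steel reaches 3.5 mm beyond it.
- stand: clear acrylic stand for the hook, fixed: open-topped square tube, 56 (x) x 44 (y) mm outside, 4 mm walls, 150 mm high, with an 85 x 75 mm black foot. Origin: centre of its underside. The hook hangs in it, guard plate across the two y walls, with its x along the stand's x to about 0.1 rad.
- amber: brown glass bottle, 70 mm across, 170 mm high, loose; origin under its centre; leave alone
- jar_a: white plastic jar, 68 mm across, 130 mm high, loose; origin under its centre; leave alone
- jar_b: white plastic bottle with blue cap, 60 mm across, 150 mm high, loose; origin under its centre; leave alone
- cylinder: glass measuring cylinder, 36 mm across, foot 68 mm, 197 mm high, loose; origin under its centre; leave alone
- mug: white mug, 80 mm across, 90 mm high, handle at its +y, loose; origin under its centre; leave alone
- beaker: green glass beaker, 70 mm across, 85 mm high, loose; origin under its centre; leave alone

How it is judged:
By the outcome, as a careful person would: the job done as asked, in the order asked, and still so for the second after the job is handed in, with the robot touching nothing.
It also fails if it takes over 72 s, if anything falls off the work surface, if the arm or the gripper's body presses on something with over 40 N, if the wrist force passes 120 N, or if a joint passes its speed limit or range.

## Robot

A 6-joint arm with a two-finger parallel gripper is mounted at the origin on the work surface. World frame = base frame: x ahead of the robot, y to its left, z up, the work surface at z = 0. Lengths are in m, angles in rad, forces in N, time in s.
With the tool pointing down it reaches from about 0.375 to 0.825 m from the base axis. Payload 5.5 kg.
Tool frame: the origin (TCP) lies at the very end of the fingers, on their centre line; the grasp point (between the pads) lies 19 mm behind it; y points along the fingers, z is the direction in which the jaws open and shut, and the axes are right-handed (so a half turn about y gives the same grasp; the last joint's range is limited). The gripper opens to 85 mm and grips with 20 to 120 N. Pads are 22 mm wide; open, the fingers measure 114 mm over their backs; the gripper's body (76 mm by 85 mm) begins 54 mm behind the grasp point. The pads swing forward as they close: fully open they stand 13 mm farther back than shut.
Start: joints at [-1.348, 0.314, -0.047, 1.21, 0, 1.571], TCP at [0.133, -0.585, 0.231] pointing down, gripper open.
Joint ranges: [-2.67, 2.67], [-0.69, 1.73], [-1.03, 1.25], [-2.08, 2.16], [-1.42, 1.45], [-3.14, 3.14]. Speed limits (rad/s): [2.39, 2.39, 3.01, 3.14, 3.14, 3.14].

## Interface

Orientations are given as a unit quaternion [x, y, z, w].
In Python, from workcell import manip gives the robot as it stands.
- The arm moves only by the tool step_arm, never from a script. Its argument "commands" is a list of rows, each an object of numbers: "dx", "dy", "dz": the shift along the tool's x, y, z in m; "rx", "ry", "rz": the turn, a rotation vector about the tool's x, y, z in rad. In form: [{"dx": .., "dy": .., "dz": .., "rx": .., "ry": .., "rz": ..}, ...]. A call has exactly 10 rows; each row is the pose to reach, as a shift and turn from the pose measured when the call began, along the tool's axes at that moment; what a row does not reach only later rows make up. A row lasts 1/10 s, in which the tool goes at most 50 mm and 8.59 degrees, less where a joint would pass 70% of its speed; a pose out of reach is approached as far as the arm can. A call with a gripper value outside its range is refused whole. "grip" is the opening, from -1 (shut) to 1 (fully open), set as the call begins (left out, the last holds). The fingers move at their own pace and stop on an object; "force" is the grip in N (left out, the last holds). Time passes only in rows, so rows that repeat a pose let the fingers close, or fill a call up. It gives the time, the measured TCP pose, the force and the opening at its end, in the units of the state.
- manip.observe(): the state, without advancing time (a new reading comes with each control period).
- manip.capture(name): name is "scene" or "side" or "wrist"; returns a dict with "color" (420x560x3 uint8, blue, green, red), "range_z" (420x560 float32, m along the optical axis (not along the pixel's ray), 0 where there is no reading), "K" (3x3 intrinsics, pixels), "k1" (the pictures are not rectified: a ray, as slopes to the right and down, at radius r is drawn at 1 + k1 r^2 times it, then the intrinsics apply), "view" (4x4, takes a point from world to camera coordinates); the wrist camera has in their place "mount" (4x4, takes a point from camera to tool coordinates, whose origin is the TCP and whose axes are the tool frame's). Camera axes: x right, y down, z forward; pixel columns grow to the right and rows downward; lengths in m; the calibration is good to about 2 mm. A picture is of the moment at which its call begins: read the wrist's pose just before it.
- manip.hand_in(): hands the job in, once; it reports no verdict.
The state is a dict: "t": time; "joint_positions": joint angles; "joint_vel": joint speeds; "joint_torque": joint torques, N m; "tcp_pos": TCP position; "eef_rot": TCP orientation; "wrist_force": force on the tool from outside, world axes, zero at the start; "moment": the same for the moment, N m; "gripper_width": finger opening in m.
Only numpy, scipy, OpenCV 4.12 (cv2) and the standard library are available. Lean on these libraries where they do the work, as an engineer would, in place of code of your own. Each camera call takes 0.05 s, during which the arm holds its last target. There are 200 camera calls.

## Working session

There is one attempt and no reset: what is moved stays moved. The work goes in short steps, Python scripts to look and compute and a tool call to move; the robot and the scene stay as the last step left them, time stands still between calls to the robot, and variables do not carry over. Pictures are saved under pics/ and viewed, about 8 in all and at most 12, crops included, and the job is handed in when it is done.

Besides the shell and the picture viewer there is one more tool, called after ">>>" by a JSON object that holds its "name" and its "arguments", one argument or row to a line. step_arm: Moves the arm, as the interface text tells. Its arguments: {"type":"object","properties":{"commands":{"type":"array","items":{"type":"object","properties":{"dx":{"type":"number"},"dy":{"type":"number"},"dz":{"type":"number"},"rx":{"type":"number"},"ry":{"type":"number"},"rz":{"type":"number"}}}},"grip":{"type":"number"},"force":{"type":"number"}},"required":["commands"]}

```bash
mkdir -p pics; cat > h.py <<'E'
import numpy as np, cv2
from workcell import manip
from scipy.spatial.transform import Rotation as R
def cap(n):
    s=manip.observe(); c=manip.capture(n)
    if n=="wrist":
        T=np.eye(4);T[:3,:3]=R.from_quat(s["eef_rot"]).as_matrix();T[:3,3]=s["tcp_pos"]
        c["c2w"]=T@c["mount"]
    else: c["c2w"]=np.linalg.inv(c["view"])
    return c
def save(n,f):
    c=cap(n); cv2.imwrite(f"pics/{f}.png",c["color"]); np.savez(f"pics/{f}.npz",**c); return c
def load(f): return dict(np.load(f"pics/{f}.npz"))
def ray(c,u,v):
    K=c["K"]; p=np.array([(u-K[0,2])/K[0,0],(v-K[1,2])/K[1,1]]); q=p.copy()
    for _ in range(20): q=p/(1+float(c["k1"])*(q@q))
    return np.array([q[0],q[1],1.])
def at_z(c,u,v,z):
    d=c["c2w"][:3,:3]@ray(c,u,v); o=c["c2w"][:3,3]; return o+d*(z-o[2])/d[2]
def at_r(c,u,v):
    r=float(c["range_z"][int(v),int(u)]); return (c["c2w"]@np.append(ray(c,u,v)*r,1))[:3], r
def proj(c,P):
    q=np.linalg.inv(c["c2w"])@np.append(P,1); x=q[:2]/q[2]; x=x*(1+float(c["k1"])*(x@x))
    return x[0]*c["K"][0,0]+c["K"][0,2], x[1]*c["K"][1,1]+c["K"][1,2]
def st():
    s=manip.observe(); print({k:np.round(s[k],4).tolist() for k in ("t","tcp_pos","eef_rot","wrist_force","joint_positions","gripper_width")}); print(R.from_quat(s["eef_rot"]).as_matrix().round(3)); return s
E
python3 - <<'E'
from h import *
st()
for n in("scene","side"):
    c=save(n,n+"0"); print(n,c["c2w"].round(3).tolist(),c["K"].tolist(),c["k1"])
c=load("scene0");
a=cv2.imread("pics/scene0.png");b=cv2.imread("pics/side0.png")
print(a.shape)
E
```

```text
{'t': 0.0, 'tcp_pos': [0.1324, -0.5846, 0.2304], 'eef_rot': [-0.0787, 0.7033, -0.7021, 0.0785], 'wrist_force': [-0.1478, 0.1623, 0.4241], 'joint_positions': [-1.348, 0.3142, -0.0481, 1.2102, -0.0, 1.5708], 'gripper_width': 0.0854}
[[-0.975 -0.     0.221]
 [-0.221  0.002 -0.975]
 [ 0.    -1.    -0.002]]
scene [[-0.45, 0.675, -0.585, 1.442], [0.893, 0.331, -0.304, 0.464], [-0.012, -0.659, -0.752, 1.228], [0.0, 0.0, 0.0, 1.0]] [[499.8923729434599, 0.0, 284.46017561334986], [0.0, 499.8923729434599, 210.37808778028824], [0.0, 0.0, 1.0]] -0.12892928556417307
side [[0.804, 0.371, -0.465, 1.212], [0.595, -0.48, 0.645, -0.893], [0.017, -0.795, -0.606, 0.958], [0.0, 0.0, 0.0, 1.0]] [[479.1068990357638, 0.0, 279.66403981552656], [0.0, 479.1068990357638, 211.49935617402886], [0.0, 0.0, 1.0]] -0.005754356952163682
(420, 560, 3)
```

View pics/scene0.png

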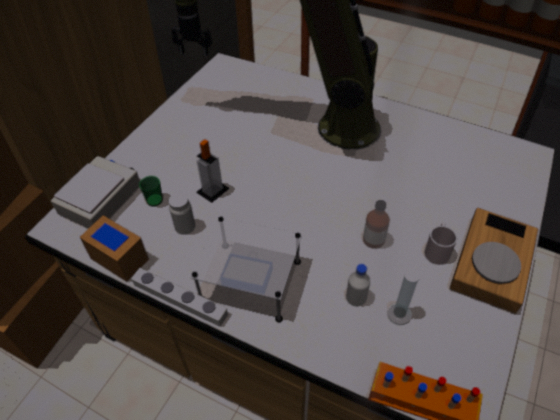

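View pics/side0.png

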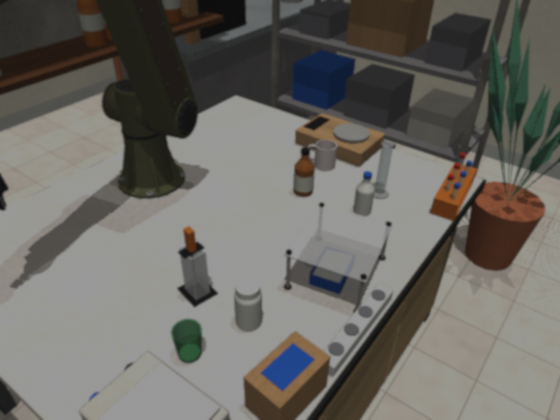

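Scene: stand at about (210,170), guard caps at (221,219), (298,235), (195,275), (278,295), with the tray below it. The side view shows the stand at (195,270) and the guard at (335,260). I'll enlarge both regions, brightened.

```bash
python3 - <<'E'
from h import *
def crop(f,u0,v0,w,h,k):
    a=cv2.imread(f"pics/{f}.png")[v0:v0+h,u0:u0+w]; a=np.clip(255*(a/255.)**0.6,0,255).astype(np.uint8)
    return cv2.resize(a,None,fx=k,fy=k,interpolation=cv2.INTER_CUBIC)
# scene guard: 180..320 x 205..330 ; scene stand 185..245 x130..205
A=crop("scene0",180,205,140,125,3.2); B=crop("side0",270,195,130,105,3.2)
C=crop("scene0",185,130,60,75,3.2); D=crop("side0",165,220,60,85,3.2)
im=np.zeros((600,800,3),np.uint8)
def put(I,x,y):
    h=min(I.shape[0],600-y);w=min(I.shape[1],800-x); im[y:y+h,x:x+w]=I[:h,:w]
put(A,0,0);put(C,460,0);put(D,460,250);
cv2.imwrite("pics/c0.png",im)
im2=crop("side0",270,190,140,115,5); cv2.imwrite("pics/c1.png",im2)
E
```

```text
(no output)
```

View pics/c0.png

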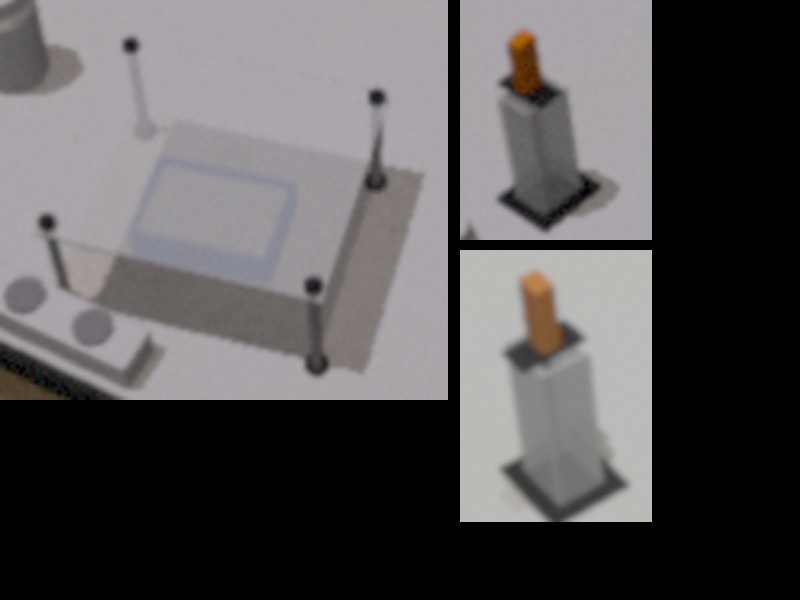

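View pics/c1.png

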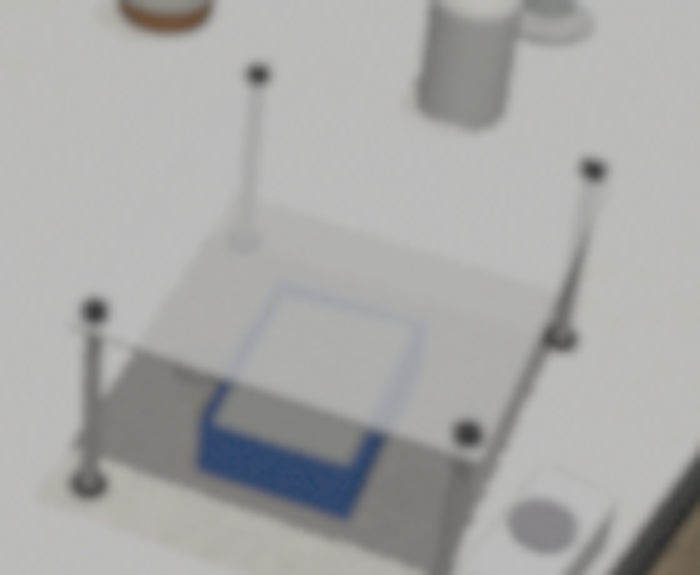

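```bash
python3 - <<'E'
from h import *
S=load("scene0");D=load("side0")
A=lambda x,y:(x/3.2+180,y/3.2+205); C=lambda x,y:((x-460)/3.2+185,y/3.2+130)
Dd=lambda x,y:((x-460)/3.2+165,(y-250)/3.2+220); B=lambda x,y:(x/5+270,y/5+190)
def p(n,c,uv,z): print(n,at_z(c,*uv,z).round(4)[:2])
for n,xy in dict(a=(131,46),b=(377,97),c=(47,222),d=(314,287)).items(): p("scene cap "+n,S,A(*xy),.128)
for n,xy in dict(a=(94,311),b=(259,74),c=(467,434),d=(593,169)).items(): p("side cap "+n,D,B(*xy),.128)
for n,xy in dict(footL=(500,200),footB=(545,228),footR=(600,187)).items(): p("stand "+n,S,C(*xy),.005)
for n,xy in dict(footL=(502,469),footB=(556,521),footR=(628,484)).items(): p("stand side "+n,D,Dd(*xy),.005)
p("handle top S",S,C(523,37),.219);p("handle top D",D,Dd(536,278),.219)
for xy in((498,85),(523,76),(567,93),(543,106)): p("plate S",S,C(*xy),.155)
for xy in((504,352),(519,368),(583,337),(566,322)): p("plate D",D,Dd(*xy),.155)
for n,xy in dict(nl=(200,420),nr=(352,467),fr=(425,320),fl=(282,285)).items(): p("tray rim side "+n,D,B(*xy),.038)
for n,xy in dict(nl=(163,157),nr=(297,183),fr=(282,250),fl=(132,235)).items(): p("tray rim S "+n,S,A(*xy),.038)
p("ring? side",D,B(185,374),.018)
def obj(c,u,v): print((u,v),at_r(c,u,v)[0].round(3))
for u,v in((376,215),(359,272),(181,200),(151,184),(407,275),(440,235)): obj(S,u,v)
E
```

```text
scene cap a [ 0.6981 -0.1303]
scene cap b [0.6528 0.0945]
scene cap c [ 0.8928 -0.0932]
scene cap d [0.8496 0.1335]
side cap a [ 0.6972 -0.1343]
side cap b [0.654  0.0913]
side cap c [ 0.8931 -0.0958]
side cap d [0.8492 0.1304]
stand footL [ 0.5482 -0.331 ]
stand footB [ 0.5612 -0.2664]
stand footR [ 0.4853 -0.2451]
stand side footL [ 0.4685 -0.3221]
stand side footB [ 0.5453 -0.3359]
stand side footR [ 0.5642 -0.2703]
handle top S [ 0.5134 -0.2916]
handle top D [ 0.5127 -0.2967]
plate S [ 0.5266 -0.3225]
plate S [ 0.5045 -0.3071]
plate S [ 0.5066 -0.254 ]
plate S [ 0.5328 -0.2654]
plate D [ 0.497  -0.3244]
plate D [ 0.5192 -0.3302]
plate D [ 0.5331 -0.2745]
plate D [ 0.5101 -0.2697]
tray rim side nl [ 0.738  -0.0883]
tray rim side nr [ 0.8217 -0.0684]
tray rim side fr [0.7954 0.0568]
tray rim side fl [0.7147 0.0325]
tray rim S nl [ 0.739  -0.0821]
tray rim S nr [0.71   0.0423]
tray rim S fr [0.7798 0.0639]
tray rim S fl [ 0.8254 -0.063 ]
ring? side [ 0.7006 -0.0454]
(376, 215) [0.491 0.267 0.135]
(359, 272) [0.707 0.297 0.149]
(181, 200) [ 0.686 -0.279  0.128]
(151, 184) [ 0.618 -0.464  0.051]
(407, 275) [0.698 0.415 0.199]
(440, 235) [0.406 0.455 0.05 ]
```

>>> {"name": "step_arm", "arguments": {
  "commands": [
    {"dx": -0.022,"dy": -0.005,"dz": -0.01,"ry": -0.06},
    {"dx": -0.065,"dy": -0.015,"dz": -0.03,"ry": -0.17},
    {"dx": -0.11,"dy": -0.025,"dz": -0.05,"ry": -0.28},
    {"dx": -0.155,"dy": -0.035,"dz": -0.07,"ry": -0.4},
    {"dx": -0.2,"dy": -0.045,"dz": -0.09,"ry": -0.51},
    {"dx": -0.245,"dy": -0.05,"dz": -0.11,"ry": -0.62},
    {"dx": -0.29,"dy": -0.06,"dz": -0.13,"ry": -0.74},
    {"dx": -0.335,"dy": -0.07,"dz": -0.15,"ry": -0.86},
    {"dx": -0.375,"dy": -0.08,"dz": -0.165,"ry": -0.98},
    {"dx": -0.4,"dy": -0.08,"dz": -0.18,"ry": -1.08}
  ],
  "grip": 1
}}

```text
invalid input at $.commands[0]: expected keys dx, dy, dz, rx, ry, rz
```

```bash
python3 - <<'E'
from h import *
st(); c=save("wrist","w1"); print(c["mount"].round(3).tolist(), c["K"][0,0], c["k1"])
a=c["color"]; cv2.imwrite("pics/w1b.png",np.clip(255*(cv2.resize(a,None,fx=1.4,fy=1.4)/255.)**.6,0,255).astype(np.uint8))
E
```

```text
{'t': 0.1, 'tcp_pos': [0.1325, -0.5846, 0.2305], 'eef_rot': [-0.0787, 0.7033, -0.7022, 0.0786], 'wrist_force': [0.2384, -1.0705, -0.5895], 'joint_positions': [-1.348, 0.3142, -0.048, 1.2102, -0.0, 1.5708], 'gripper_width': 0.0853}
[[-0.975 -0.     0.221]
 [-0.221  0.002 -0.975]
 [ 0.    -1.    -0.002]]
[[-0.001, 0.949, 0.314, -0.081], [-0.0, -0.314, 0.949, -0.144], [1.0, 0.001, 0.001, -0.0], [0.0, 0.0, 0.0, 1.0]] 347.41877647259776 -0.06694339685343269
```

View pics/w1b.png

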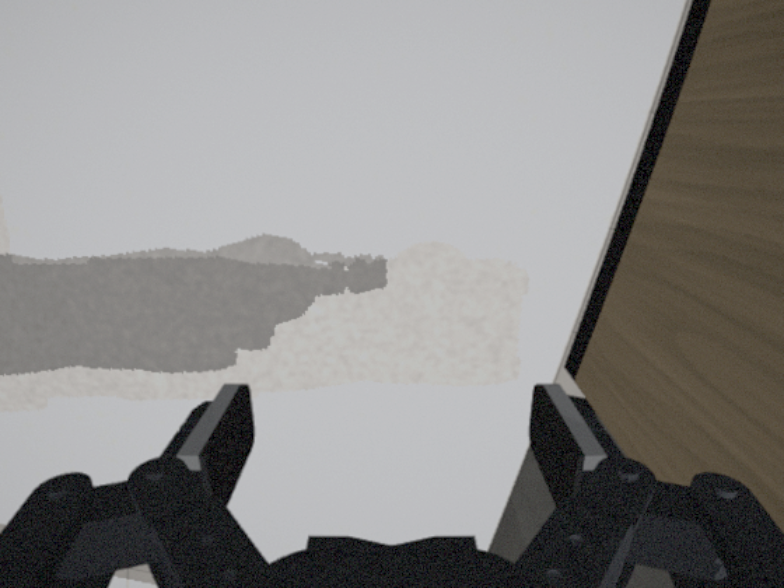

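Wrist view: only bench and open fingers so far. The call was refused because every key is required in each row, so I'll resend it in full.

>>> {"name": "step_arm", "arguments": {
  "commands": [
    {"dx": -0.022,"dy": -0.005,"dz": -0.01,"rx": 0,"ry": -0.06,"rz": 0},
    {"dx": -0.065,"dy": -0.015,"dz": -0.03,"rx": 0,"ry": -0.17,"rz": 0},
    {"dx": -0.11,"dy": -0.025,"dz": -0.05,"rx": 0,"ry": -0.28,"rz": 0},
    {"dx": -0.155,"dy": -0.035,"dz": -0.07,"rx": 0,"ry": -0.4,"rz": 0},
    {"dx": -0.2,"dy": -0.045,"dz": -0.09,"rx": 0,"ry": -0.51,"rz": 0},
    {"dx": -0.245,"dy": -0.05,"dz": -0.11,"rx": 0,"ry": -0.62,"rz": 0},
    {"dx": -0.29,"dy": -0.06,"dz": -0.13,"rx": 0,"ry": -0.74,"rz": 0},
    {"dx": -0.335,"dy": -0.07,"dz": -0.15,"rx": 0,"ry": -0.86,"rz": 0},
    {"dx": -0.375,"dy": -0.08,"dz": -0.165,"rx": 0,"ry": -0.98,"rz": 0},
    {"dx": -0.4,"dy": -0.08,"dz": -0.18,"rx": 0,"ry": -1.08,"rz": 0}
  ],
  "grip": 1
}}

```text
t: 1.15
tcp_pos: [0.4857, -0.3194, 0.3119]
eef_rot: [0.43, -0.561, 0.561, -0.431]
wrist_force: [0.4, -0.7, -0.6]
gripper_width: 0.0853
```

```bash
python3 - <<'E'
from h import *
st(); c=save("wrist","w2")
a=c["color"]; cv2.imwrite("pics/w2b.png",np.clip(255*(cv2.resize(a,None,fx=1.4,fy=1.4)/255.)**.6,0,255).astype(np.uint8))
E
```

```text
{'t': 1.15, 'tcp_pos': [0.4857, -0.3194, 0.3119], 'eef_rot': [0.43, -0.5607, 0.5611, -0.4312], 'wrist_force': [0.389, -0.6535, -0.5783], 'joint_positions': [-0.5825, 0.2592, 0.0621, 1.3725, 0.0014, 1.2497], 'gripper_width': 0.0853}
[[-0.258  0.002  0.966]
 [-0.966  0.001 -0.258]
 [-0.001 -1.     0.002]]
```

View pics/w2b.png

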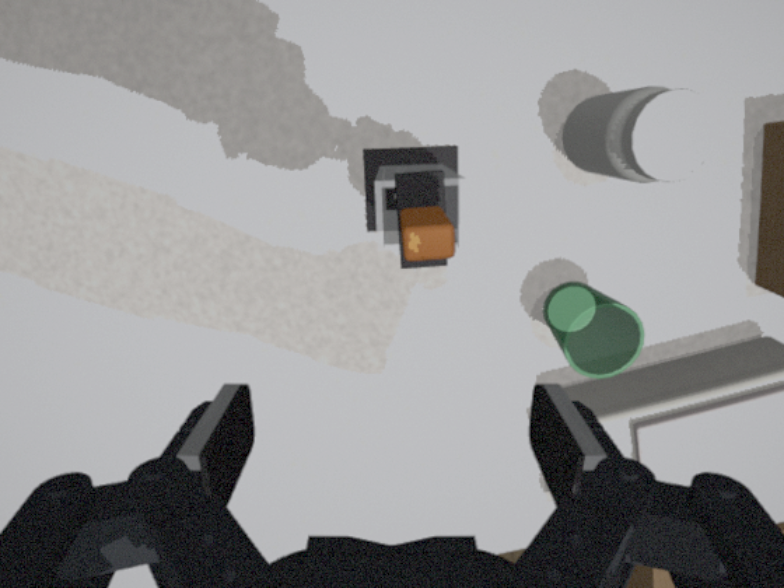

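Wrist view shows the stand foot square with the tool axes, the handle top (at z 0.219) with its lower edge at (404,261)–(454,256), and the plate's outer end at (401,267)–(446,265). Working out the pose.

```bash
python3 - <<'E'
from h import *
c=load("w2"); f=lambda x,y,z: at_z(c,x/1.4,y/1.4,z)[:2]
def seg(n,a,b,z):
    A,B=f(*a,z),f(*b,z); d=B-A; print(n,A.round(4),B.round(4),np.linalg.norm(d).round(4),np.arctan2(d[1],d[0]).round(3))
seg("handle top +y edge",(404,261),(454,256),.219)
seg("handle top -y edge",(402,222),(449,220),.219)
seg("plate +y end",(401,267),(446,265),.155)
seg("plate left edge",(398,180),(401,267),.155)
seg("stand foot -y",(365,150),(457,148),.005)
seg("foot left",(365,150),(368,230),.005)
h=np.mean([f(*p,.219) for p in((404,261),(454,256),(402,222),(449,220))],0); print("handle c",h)
print("centre by top face mid", f(428,240,.219))
E
```

```text
handle top +y edge [ 0.4973 -0.3028] [ 0.5222 -0.3067] 0.0252 -0.157
handle top -y edge [ 0.5013 -0.2834] [ 0.5238 -0.2884] 0.023 -0.216
plate +y end [ 0.492  -0.3227] [ 0.5202 -0.3288] 0.0288 -0.214
plate left edge [ 0.504  -0.2692] [ 0.492  -0.3227] 0.0548 -1.792
stand foot -y [ 0.481  -0.2499] [ 0.561  -0.2693] 0.0824 -0.238
foot left [ 0.481  -0.2499] [ 0.4639 -0.3205] 0.0726 -1.808
handle c [ 0.51116172 -0.29530994]
centre by top face mid [ 0.51150829 -0.29542357]
```

>>> {"name": "step_arm", "arguments": {
  "commands": [
    {"dx": -0.015,"dy": 0,"dz": 0.009,"rx": 0,"ry": -0.03,"rz": 0},
    {"dx": -0.03,"dy": 0.01,"dz": 0.0186,"rx": 0,"ry": -0.05,"rz": 0},
    {"dx": -0.03,"dy": 0.03,"dz": 0.0186,"rx": 0,"ry": -0.05,"rz": 0},
    {"dx": -0.03,"dy": 0.05,"dz": 0.0186,"rx": 0,"ry": -0.05,"rz": 0},
    {"dx": -0.03,"dy": 0.075,"dz": 0.0186,"rx": 0,"ry": -0.05,"rz": 0},
    {"dx": -0.03,"dy": 0.1,"dz": 0.0186,"rx": 0,"ry": -0.05,"rz": 0},
    {"dx": -0.03,"dy": 0.12,"dz": 0.0186,"rx": 0,"ry": -0.05,"rz": 0},
    {"dx": -0.03,"dy": 0.135,"dz": 0.0186,"rx": 0,"ry": -0.05,"rz": 0},
    {"dx": -0.03,"dy": 0.139,"dz": 0.0186,"rx": 0,"ry": -0.05,"rz": 0},
    {"dx": -0.03,"dy": 0.139,"dz": 0.0186,"rx": 0,"ry": -0.05,"rz": 0}
  ]
}}

```text
t: 2.2
tcp_pos: [0.5127, -0.2916, 0.1711]
eef_rot: [-0.445, 0.55, -0.548, 0.447]
wrist_force: [0.3, -0.3, -0.3]
gripper_width: 0.0854
```

>>> {"name": "step_arm", "arguments": {
  "commands": [
    {"dx": 0,"dy": 0,"dz": 0,"rx": 0,"ry": 0,"rz": 0},
    {"dx": 0,"dy": 0,"dz": 0,"rx": 0,"ry": 0,"rz": 0},
    {"dx": 0,"dy": 0,"dz": 0,"rx": 0,"ry": 0,"rz": 0},
    {"dx": 0,"dy": 0,"dz": 0,"rx": 0,"ry": 0,"rz": 0},
    {"dx": 0,"dy": 0,"dz": 0,"rx": 0,"ry": 0,"rz": 0},
    {"dx": 0,"dy": 0,"dz": 0,"rx": 0,"ry": 0,"rz": 0},
    {"dx": 0,"dy": 0,"dz": 0,"rx": 0,"ry": 0,"rz": 0},
    {"dx": 0,"dy": 0,"dz": 0,"rx": 0,"ry": 0,"rz": 0},
    {"dx": 0,"dy": 0,"dz": 0,"rx": 0,"ry": 0,"rz": 0},
    {"dx": 0,"dy": 0,"dz": 0,"rx": 0,"ry": 0,"rz": 0}
  ],
  "grip": -1,
  "force": 70
}}

```text
t: 3.2
tcp_pos: [0.5131, -0.2917, 0.1718]
eef_rot: [-0.445, 0.549, -0.548, 0.447]
wrist_force: [-0.8, 0.1, 5.8]
gripper_width: 0.0252
```

```bash
python3 - <<'E'
from h import *
st()
E
```

```text
{'t': 3.2, 'tcp_pos': [0.5131, -0.2917, 0.1718], 'eef_rot': [-0.4447, 0.5493, -0.548, 0.4473], 'wrist_force': [-0.8491, 0.0921, 5.8187], 'joint_positions': [-0.5193, 0.3247, -0.1694, 1.0771, 0.0041, 1.2572], 'gripper_width': 0.0252}
[[-0.204  0.002  0.979]
 [-0.979  0.004 -0.204]
 [-0.004 -1.     0.001]]
```

>>> {"name": "step_arm", "arguments": {
  "commands": [
    {"dx": 0,"dy": -0.005,"dz": 0,"rx": 0,"ry": 0,"rz": 0},
    {"dx": 0,"dy": -0.02,"dz": 0,"rx": 0,"ry": 0,"rz": 0},
    {"dx": 0,"dy": -0.04,"dz": 0,"rx": 0,"ry": 0,"rz": 0},
    {"dx": 0,"dy": -0.06,"dz": 0,"rx": 0,"ry": 0,"rz": 0},
    {"dx": 0,"dy": -0.08,"dz": 0,"rx": 0,"ry": 0,"rz": 0},
    {"dx": 0,"dy": -0.1,"dz": 0,"rx": 0,"ry": 0,"rz": 0},
    {"dx": 0,"dy": -0.12,"dz": 0,"rx": 0,"ry": 0,"rz": 0},
    {"dx": 0,"dy": -0.14,"dz": 0,"rx": 0,"ry": 0,"rz": 0},
    {"dx": 0,"dy": -0.155,"dz": 0,"rx": 0,"ry": 0,"rz": 0},
    {"dx": 0,"dy": -0.16,"dz": 0,"rx": 0,"ry": 0,"rz": 0}
  ]
}}

```text
t: 4.2
tcp_pos: [0.5132, -0.2926, 0.3332]
eef_rot: [-0.444, 0.549, -0.549, 0.448]
wrist_force: [0.3, 0.1, -0.9]
gripper_width: 0.0251
```

```bash
cat >> h.py <<'E'
def delta(pos,phi,th,s=None):
    "tool-frame shift and rotvec to reach TCP pos with yaw phi, tilt th"
    s=s or manip.observe(); M=R.from_quat(s["eef_rot"]).as_matrix()
    h=np.array([np.cos(phi),np.sin(phi),0]);Z=np.array([0,0,1.])
    y=np.sin(th)*h-np.cos(th)*Z; z=np.cos(th)*h+np.sin(th)*Z; N=np.c_[np.cross(y,z),y,z]
    print("shift",(M.T@(np.array(pos)-s["tcp_pos"])).round(4),"rot",R.from_matrix(M.T@N).as_rotvec().round(3))
E
python3 - <<'E'
from h import *
s=st(); delta([.556,-.069,.179],.2,.65); delta([.53,-.15,.27],.0,.3)
E
```

```text
{'t': 4.2, 'tcp_pos': [0.5132, -0.2926, 0.3332], 'eef_rot': [-0.4445, 0.5488, -0.5486, 0.4475], 'wrist_force': [0.3296, 0.1173, -0.8584], 'joint_positions': [-0.5205, 0.2779, 0.1343, 1.4258, 0.0041, 1.2561], 'gripper_width': 0.0251}
[[-0.204  0.003  0.979]
 [-0.979  0.003 -0.204]
 [-0.004 -1.     0.003]]
shift [-0.2271  0.155  -0.0042] rot [ 0.638 -0.392  0.129]
shift [-0.1428  0.0637 -0.0129] rot [ 0.296 -0.205  0.028]
```

>>> {"name": "step_arm", "arguments": {
  "commands": [
    {"dx": -0.02,"dy": 0,"dz": 0,"rx": 0.04,"ry": -0.03,"rz": 0.005},
    {"dx": -0.055,"dy": 0,"dz": -0.003,"rx": 0.12,"ry": -0.08,"rz": 0.01},
    {"dx": -0.09,"dy": 0.01,"dz": -0.005,"rx": 0.2,"ry": -0.13,"rz": 0.02},
    {"dx": -0.13,"dy": 0.03,"dz": -0.008,"rx": 0.28,"ry": -0.18,"rz": 0.03},
    {"dx": -0.16,"dy": 0.055,"dz": -0.01,"rx": 0.36,"ry": -0.23,"rz": 0.045},
    {"dx": -0.185,"dy": 0.08,"dz": -0.01,"rx": 0.44,"ry": -0.28,"rz": 0.065},
    {"dx": -0.205,"dy": 0.105,"dz": -0.008,"rx": 0.51,"ry": -0.32,"rz": 0.085},
    {"dx": -0.218,"dy": 0.13,"dz": -0.006,"rx": 0.57,"ry": -0.36,"rz": 0.105},
    {"dx": -0.225,"dy": 0.147,"dz": -0.005,"rx": 0.62,"ry": -0.385,"rz": 0.12},
    {"dx": -0.227,"dy": 0.155,"dz": -0.004,"rx": 0.638,"ry": -0.392,"rz": 0.129}
  ]
}}

```text
t: 5.2
tcp_pos: [0.5524, -0.0675, 0.1745]
eef_rot: [-0.345, 0.283, -0.566, 0.694]
wrist_force: [0.1, -1.0, -3.0]
gripper_width: 0.0251
```

```bash
python3 - <<'E'
from h import *
s=st(); c=save("wrist","w3"); delta([.556,-.069,.179],.2,.65)
M=R.from_quat(s["eef_rot"]).as_matrix(); tip=s["tcp_pos"]+M@[0,.152,-.0129]; print("tip",tip, [x*1.4 for x in proj(c,tip)])
a=c["color"]; cv2.imwrite("pics/w3b.png",np.clip(255*(cv2.resize(a,None,fx=1.4,fy=1.4,interpolation=cv2.INTER_CUBIC)/255.)**.6,0,255).astype(np.uint8))
E
```

```text
{'t': 5.2, 'tcp_pos': [0.5524, -0.0675, 0.1745], 'eef_rot': [-0.3447, 0.283, -0.5657, 0.6936], 'wrist_force': [0.1002, -0.9608, -3.037], 'joint_positions': [-0.2935, -0.1356, -0.9012, 0.22, 0.2918, 1.1655], 'gripper_width': 0.0251}
[[ 0.2    0.59   0.783]
 [-0.98   0.122  0.158]
 [-0.003 -0.798  0.602]]
shift [ 0.002  -0.0022  0.006 ] rot [ 0.005 -0.002 -0.003]
tip [ 0.63195617 -0.05092777  0.04540597] [np.float64(368.93601082073474), np.float64(266.6434435459027)]
```

View pics/w3b.png

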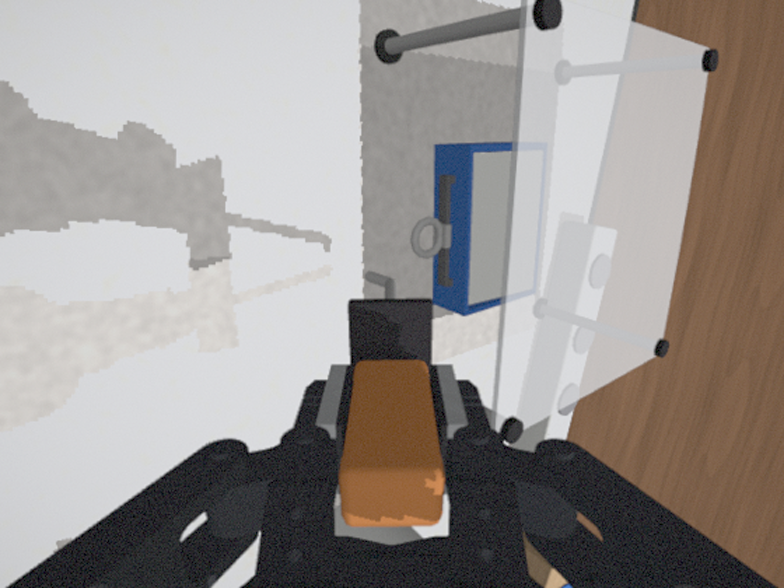

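Wrist view: the ring's hole centre is at (427,237), with the rail at (447,230). The hook tip is at (369,273), predicted at (369,267). The tray's blue front is at (435–470, 145–312).

```bash
python3 - <<'E'
from h import *
c=load("w3"); s=manip.observe(); f=lambda x,y,z: at_z(c,x/1.4,y/1.4,z)
ring=f(427,237,.018); print("ring",ring.round(4))
print("rail ends",f(447,178,.018).round(4),f(447,284,.018).round(4))
print("rim front corners",f(471,149,.038).round(4),f(469,312,.038).round(4),"base",f(435,146,.0).round(4),f(434,300,0).round(4))
print("tip seen at z.045",f(369,273,.0454).round(4))
print("panel front edge",f(523,60,.122).round(4),f(503,380,.122).round(4))
M=R.from_quat(s["eef_rot"]).as_matrix(); tip=s["tcp_pos"]+M@[0,.152,-.0129]
d=ring-tip; h=np.array([.98,.198,0]); print("tip->ring along guard x,y:",d@h,d@[-.198,.98,0], "tool", (M.T@(ring-tip)).round(4))
E
```

```text
ring [ 0.7015 -0.0312  0.018 ]
rail ends [0.7113 0.0144 0.018 ] [ 0.7318 -0.0672  0.018 ]
rim front corners [0.7105 0.0363 0.038 ] [ 0.7416 -0.0851  0.038 ] base [0.71   0.0375 0.    ] [ 0.7383 -0.0854  0.    ]
tip seen at z.045 [ 0.6328 -0.055   0.0454]
panel front edge [0.6494 0.0707 0.122 ] [ 0.6877 -0.1023  0.122 ]
tip->ring along guard x,y: 0.07246766283478892 0.005665157059832443 tool [-0.0055  0.0647  0.042 ]
```

```bash
python3 - <<'E'
from h import *
delta([.6216,-.0433,.1638],.2,.65)
E
```

```text
shift [-0.01    0.0518  0.0523] rot [ 0.005 -0.002 -0.003]
```

>>> {"name": "step_arm", "arguments": {
  "commands": [
    {"dx": -0.002,"dy": 0.004,"dz": 0.004,"rx": 0,"ry": 0,"rz": 0},
    {"dx": -0.005,"dy": 0.01,"dz": 0.01,"rx": 0,"ry": 0,"rz": 0},
    {"dx": -0.008,"dy": 0.016,"dz": 0.016,"rx": 0,"ry": 0,"rz": 0},
    {"dx": -0.01,"dy": 0.023,"dz": 0.023,"rx": 0,"ry": 0,"rz": 0},
    {"dx": -0.01,"dy": 0.03,"dz": 0.03,"rx": 0,"ry": 0,"rz": 0},
    {"dx": -0.01,"dy": 0.037,"dz": 0.037,"rx": 0,"ry": 0,"rz": 0},
    {"dx": -0.01,"dy": 0.044,"dz": 0.044,"rx": 0,"ry": 0,"rz": 0},
    {"dx": -0.01,"dy": 0.049,"dz": 0.049,"rx": 0,"ry": 0,"rz": 0},
    {"dx": -0.01,"dy": 0.052,"dz": 0.052,"rx": 0,"ry": 0,"rz": 0},
    {"dx": -0.01,"dy": 0.052,"dz": 0.052,"rx": 0,"ry": 0,"rz": 0}
  ]
}}

```text
t: 6.25
tcp_pos: [0.6219, -0.0433, 0.1632]
eef_rot: [-0.345, 0.284, -0.566, 0.693]
wrist_force: [0.5, -0.4, -1.1]
gripper_width: 0.0251
```

```bash
python3 - <<'E'
from h import *
s=st(); c=save("wrist","w4"); delta([.6216,-.0433,.1638],.2,.65)
M=R.from_quat(s["eef_rot"]).as_matrix(); tip=s["tcp_pos"]+M@[.004,.152,-.0129]; print("tip",tip.round(4), proj(c,tip), "ring",proj(c,[.7025,-.031,.018]))
a=c["color"][120:270,180:380]; cv2.imwrite("pics/w4b.png",np.clip(255*(cv2.resize(a,None,fx=4,fy=4,interpolation=cv2.INTER_CUBIC)/255.)**.6,0,255).astype(np.uint8))
E
```

```text
{'t': 6.25, 'tcp_pos': [0.6219, -0.0433, 0.1632], 'eef_rot': [-0.3449, 0.2837, -0.5655, 0.6934], 'wrist_force': [0.4702, -0.4053, -1.0716], 'joint_positions': [-0.1938, 0.0031, -0.8103, 0.1512, 0.2357, 1.2514], 'gripper_width': 0.0251}
[[ 0.199  0.589  0.783]
 [-0.98   0.122  0.157]
 [-0.003 -0.799  0.601]]
shift [-0.     -0.0004  0.0005] rot [ 0.005 -0.002 -0.003]
tip [ 0.7021 -0.0307  0.034 ] (np.float64(263.5861143607344), np.float64(194.82922781442957)) ring (np.float64(254.05682445072426), np.float64(191.42305383263547))
```

View pics/w4b.png

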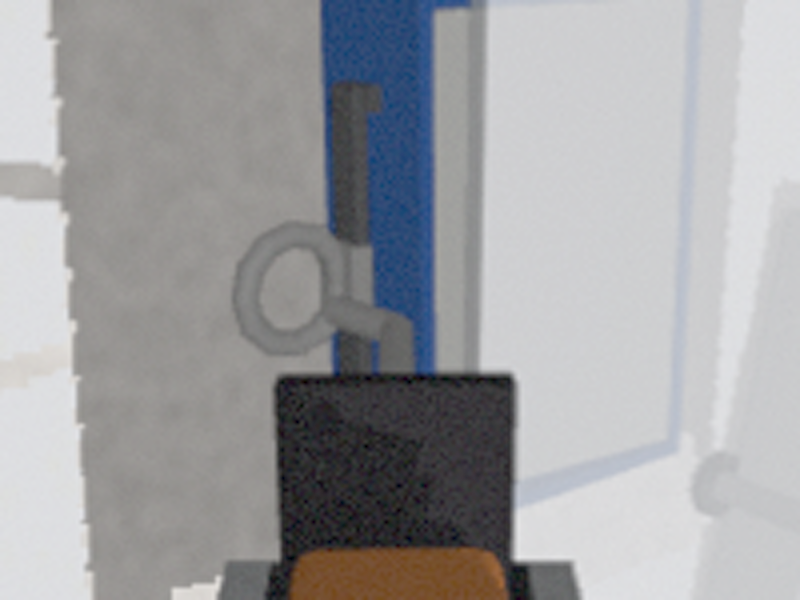

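The ring hole centre is at crop (290,290), full-image (252.5,192.5). The hook tip is at crop (335,310), full-image (263.7,197.5), so it sits slightly -y of prediction.

```bash
python3 - <<'E'
from h import *
c=load("w4"); s=manip.observe(); M=R.from_quat(s["eef_rot"]).as_matrix()
ring=at_z(c,252.5,192.5,.018); tip=at_z(c,263.7,197.5,.034); print(ring.round(4),tip.round(4))
t=ring.copy(); t[2]=.0065; print("tool shift",(M.T@(t-tip)).round(4), "horizontal only",(M.T@((t-tip)*[1,1,0])).round(4),"vertical",(M.T@[0,0,t[2]-tip[2]]).round(4))
E
```

```text
[ 0.701  -0.0321  0.018 ] [ 0.7026 -0.0331  0.034 ]
tool shift [-0.0012  0.0211 -0.0177] horizontal only [-0.0013 -0.0009 -0.0012] vertical [ 0.0001  0.022  -0.0165]
```

>>> {"name": "step_arm", "arguments": {
  "commands": [
    {"dx": -0.001,"dy": 0,"dz": -0.001,"rx": 0,"ry": 0,"rz": 0},
    {"dx": -0.001,"dy": 0.002,"dz": -0.003,"rx": 0,"ry": 0,"rz": 0},
    {"dx": -0.001,"dy": 0.005,"dz": -0.005,"rx": 0,"ry": 0,"rz": 0},
    {"dx": -0.001,"dy": 0.008,"dz": -0.0075,"rx": 0,"ry": 0,"rz": 0},
    {"dx": -0.001,"dy": 0.011,"dz": -0.01,"rx": 0,"ry": 0,"rz": 0},
    {"dx": -0.001,"dy": 0.014,"dz": -0.012,"rx": 0,"ry": 0,"rz": 0},
    {"dx": -0.001,"dy": 0.017,"dz": -0.0145,"rx": 0,"ry": 0,"rz": 0},
    {"dx": -0.001,"dy": 0.02,"dz": -0.017,"rx": 0,"ry": 0,"rz": 0},
    {"dx": -0.001,"dy": 0.0205,"dz": -0.0175,"rx": 0,"ry": 0,"rz": 0},
    {"dx": -0.001,"dy": 0.0205,"dz": -0.0175,"rx": 0,"ry": 0,"rz": 0}
  ]
}}

```text
t: 7.3
tcp_pos: [0.6194, -0.0426, 0.1359]
eef_rot: [-0.345, 0.284, -0.565, 0.693]
wrist_force: [0.2, 0.1, -1.3]
gripper_width: 0.025
```

```bash
python3 - <<'E'
from h import *
s=st(); M=R.from_quat(s["eef_rot"]).as_matrix(); print("tip",s["tcp_pos"]+M@[.0065,.152,-.0129])
# pull plan: 35 mm pull at same tilt
print("35mm pull tool:",(M.T@(-.035*np.array([.98,.198,0]))).round(4))
E
```

```text
{'t': 7.3, 'tcp_pos': [0.6194, -0.0426, 0.1359], 'eef_rot': [-0.345, 0.2841, -0.5654, 0.6933], 'wrist_force': [0.1798, 0.1006, -1.2631], 'joint_positions': [-0.1932, 0.0402, -0.8501, 0.075, 0.2353, 1.252], 'gripper_width': 0.025}
[[ 0.199  0.588  0.784]
 [-0.98   0.123  0.157]
 [-0.004 -0.8    0.601]]
tip [ 0.69996604 -0.03232546  0.00658151]
35mm pull tool: [-0.    -0.021 -0.028]
```

>>> {"name": "step_arm", "arguments": {
  "commands": [
    {"dx": 0,"dy": -0.002,"dz": -0.0025,"rx": 0,"ry": 0,"rz": 0},
    {"dx": 0,"dy": -0.004,"dz": -0.0055,"rx": 0,"ry": 0,"rz": 0},
    {"dx": 0,"dy": -0.0065,"dz": -0.0085,"rx": 0,"ry": 0,"rz": 0},
    {"dx": 0,"dy": -0.009,"dz": -0.012,"rx": 0,"ry": 0,"rz": 0},
    {"dx": 0,"dy": -0.012,"dz": -0.016,"rx": 0,"ry": 0,"rz": 0},
    {"dx": 0,"dy": -0.015,"dz": -0.02,"rx": 0,"ry": 0,"rz": 0},
    {"dx": 0,"dy": -0.018,"dz": -0.024,"rx": 0,"ry": 0,"rz": 0},
    {"dx": 0,"dy": -0.021,"dz": -0.028,"rx": 0,"ry": 0,"rz": 0},
    {"dx": 0,"dy": -0.024,"dz": -0.032,"rx": 0,"ry": 0,"rz": 0},
    {"dx": 0,"dy": -0.027,"dz": -0.036,"rx": 0,"ry": 0,"rz": 0}
  ]
}}

```text
t: 8.3
tcp_pos: [0.5752, -0.0516, 0.1362]
eef_rot: [-0.345, 0.284, -0.566, 0.693]
wrist_force: [3.3, 1.3, -1.5]
gripper_width: 0.0255
```

```bash
python3 - <<'E'
from h import *
s=st(); M=R.from_quat(s["eef_rot"]).as_matrix(); tip=s["tcp_pos"]+M@[.0065,.152,-.0129]; print("tip",tip.round(4))
c=save("wrist","w5")
a=c["color"][90:290,140:420]; cv2.imwrite("pics/w5b.png",np.clip(255*(cv2.resize(a,None,fx=2.5,fy=2.5,interpolation=cv2.INTER_CUBIC)/255.)**.6,0,255).astype(np.uint8))
h=np.array([.98,.198,0])
# next: 60mm further pull, untilt to .3 ; then 70 mm untilt to .1
for dd,th in((.06,.3),(.13,.1)):
    t=tip-dd*h; Z=np.array([0,0,1.]); t[2]=.0070
    y=np.sin(th)*h-np.cos(th)*Z; z=np.cos(th)*h+np.sin(th)*Z; x=np.cross(y,z)
    delta(t-(.0065*x+.152*y-.0129*z),.2,th,s)
E
```

```text
{'t': 8.3, 'tcp_pos': [0.5752, -0.0516, 0.1362], 'eef_rot': [-0.3448, 0.2837, -0.5655, 0.6934], 'wrist_force': [3.2821, 1.2664, -1.5077], 'joint_positions': [-0.2377, -0.0388, -0.9268, 0.0859, 0.2607, 1.2141], 'gripper_width': 0.0255}
[[ 0.199  0.589  0.784]
 [-0.98   0.123  0.157]
 [-0.003 -0.799  0.601]]
tip [ 0.6559 -0.0414  0.007 ]
shift [-0.0006 -0.0227  0.0027] rot [-0.345 -0.001 -0.003]
shift [-0.0007 -0.0494 -0.0269] rot [-0.545 -0.001 -0.004]
```

View pics/w5b.png

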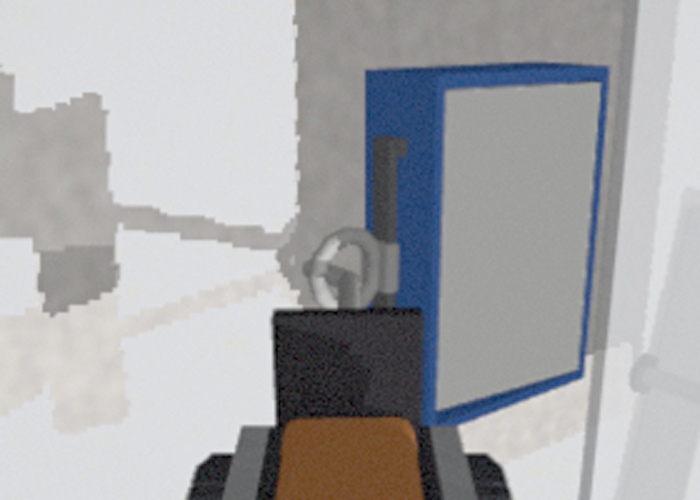

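The hook is through the ring and the tray follows at 3.3 N. Next I continue the drag, reducing the tilt gradually, because joint 3 is near its limit.

```bash
cat >> h.py <<'E'
def tipdelta(t,phi,th,s):
    h=np.array([np.cos(phi),np.sin(phi),0]);Z=np.array([0,0,1.])
    y=np.sin(th)*h-np.cos(th)*Z; z=np.cos(th)*h+np.sin(th)*Z; x=np.cross(y,z)
    delta(np.array(t)-(.0065*x+.152*y-.0129*z),phi,th,s)
E
python3 - <<'E'
from h import *
s=manip.observe(); h=np.array([.98,.198,0]); tip=np.array([.6559,-.0414,.0075])
for dd,th in((.0175,.6),(.035,.55),(.0525,.50),(.07,.45)): tipdelta(tip-dd*h,.2,th,s)
E
```

```text
shift [-0.0005 -0.01   -0.006 ] rot [-0.044 -0.002 -0.003]
shift [-0.0005 -0.0193 -0.0125] rot [-0.094 -0.002 -0.003]
shift [-0.0005 -0.0283 -0.019 ] rot [-0.144 -0.002 -0.003]
shift [-0.0005 -0.0369 -0.0256] rot [-0.194 -0.002 -0.003]
```

>>> {"name": "step_arm", "arguments": {
  "commands": [
    {"dx": 0,"dy": -0.004,"dz": -0.0024,"rx": -0.018,"ry": 0,"rz": 0},
    {"dx": 0,"dy": -0.008,"dz": -0.0048,"rx": -0.035,"ry": 0,"rz": 0},
    {"dx": 0,"dy": -0.0118,"dz": -0.0073,"rx": -0.053,"ry": 0,"rz": 0},
    {"dx": 0,"dy": -0.0155,"dz": -0.01,"rx": -0.074,"ry": 0,"rz": 0},
    {"dx": 0,"dy": -0.0193,"dz": -0.0125,"rx": -0.094,"ry": 0,"rz": 0},
    {"dx": 0,"dy": -0.023,"dz": -0.015,"rx": -0.114,"ry": 0,"rz": 0},
    {"dx": 0,"dy": -0.0266,"dz": -0.0177,"rx": -0.134,"ry": 0,"rz": 0},
    {"dx": 0,"dy": -0.03,"dz": -0.0203,"rx": -0.154,"ry": 0,"rz": 0},
    {"dx": 0,"dy": -0.0335,"dz": -0.023,"rx": -0.174,"ry": 0,"rz": 0},
    {"dx": 0,"dy": -0.0369,"dz": -0.0256,"rx": -0.194,"ry": 0,"rz": 0}
  ]
}}

```text
t: 9.35
tcp_pos: [0.5316, -0.0602, 0.1493]
eef_rot: [-0.411, 0.338, -0.535, 0.656]
wrist_force: [1.8, 0.5, -3.3]
gripper_width: 0.0249
```

```bash
python3 - <<'E'
from h import *
s=st(); M=R.from_quat(s["eef_rot"]).as_matrix(); tip=s["tcp_pos"]+M@[.0065,.152,-.0129]; print("tip",tip.round(4))
h=np.array([.98,.198,0]); tip[2]=.0075; e=.138-(np.array([.6559,-.0414,0])-tip*[1,1,0])@h; print("left",e)
for f,th in((.25,.41),(.5,.37),(.75,.33),(1,.30)): tipdelta(tip-f*e*h,.2,th,s)
E
```

```text
{'t': 9.35, 'tcp_pos': [0.5316, -0.0602, 0.1493], 'eef_rot': [-0.4112, 0.3384, -0.5348, 0.656], 'wrist_force': [1.7831, 0.4869, -3.2811], 'joint_positions': [-0.2257, -0.0618, -0.7845, 0.4373, 0.1833, 1.184], 'gripper_width': 0.0249}
[[ 0.199  0.423  0.884]
 [-0.98   0.09   0.178]
 [-0.004 -0.901  0.433]]
tip [ 0.5859 -0.0552  0.0067]
left 0.06663881708794572
shift [-0.0006 -0.0073 -0.009 ] rot [-0.038 -0.001 -0.004]
shift [-0.0006 -0.0137 -0.0179] rot [-0.078 -0.001 -0.004]
shift [-0.0007 -0.0198 -0.0269] rot [-0.118 -0.001 -0.004]
shift [-0.0007 -0.026  -0.0375] rot [-0.148 -0.001 -0.004]
```

>>> {"name": "step_arm", "arguments": {
  "commands": [
    {"dx": 0,"dy": -0.0025,"dz": -0.0052,"rx": 0,"ry": 0,"rz": 0},
    {"dx": 0,"dy": -0.0056,"dz": -0.0117,"rx": 0,"ry": 0,"rz": 0},
    {"dx": 0,"dy": -0.009,"dz": -0.0188,"rx": 0,"ry": 0,"rz": 0},
    {"dx": 0,"dy": -0.0124,"dz": -0.026,"rx": 0,"ry": 0,"rz": 0},
    {"dx": 0,"dy": -0.0158,"dz": -0.0332,"rx": 0,"ry": 0,"rz": 0},
    {"dx": 0,"dy": -0.0192,"dz": -0.0403,"rx": 0,"ry": 0,"rz": 0},
    {"dx": 0,"dy": -0.0226,"dz": -0.0475,"rx": 0,"ry": 0,"rz": 0},
    {"dx": 0,"dy": -0.026,"dz": -0.0545,"rx": 0,"ry": 0,"rz": 0},
    {"dx": 0,"dy": -0.029,"dz": -0.061,"rx": 0,"ry": 0,"rz": 0},
    {"dx": 0,"dy": -0.031,"dz": -0.065,"rx": 0,"ry": 0,"rz": 0}
  ]
}}

```text
t: 10.35
tcp_pos: [0.46, -0.0747, 0.1488]
eef_rot: [-0.411, 0.339, -0.535, 0.656]
wrist_force: [2.1, -0.0, -1.5]
gripper_width: 0.0248
```

```bash
python3 - <<'E'
from h import *
s=st(); M=R.from_quat(s["eef_rot"]).as_matrix(); tip=s["tcp_pos"]+M@[.0065,.152,-.0129]; print("tip",tip.round(4))
g=lambda a:np.clip(255*(cv2.resize(a,None,fx=3,fy=3,interpolation=cv2.INTER_CUBIC)/255.)**.6,0,255).astype(np.uint8)
S=save("scene","s6"); W=save("wrist","w6")
a=g(S["color"][160:300,190:320]); b=np.clip(255*(cv2.resize(W["color"],(400,300))/255.)**.6,0,255).astype(np.uint8)
im=np.zeros((420,800,3),np.uint8); im[:420,:390]=a; im[:300,400:]=b; cv2.imwrite("pics/m6.png",im)
E
```

```text
{'t': 10.35, 'tcp_pos': [0.46, -0.0747, 0.1488], 'eef_rot': [-0.4113, 0.3388, -0.5348, 0.6558], 'wrist_force': [2.1466, -0.0213, -1.5485], 'joint_positions': [-0.315, -0.1942, -0.8927, 0.4791, 0.2179, 1.1005], 'gripper_width': 0.0248}
[[ 0.198  0.423  0.884]
 [-0.98   0.09   0.177]
 [-0.004 -0.902  0.432]]
tip [ 0.5141 -0.0697  0.0061]
```

View pics/m6.png

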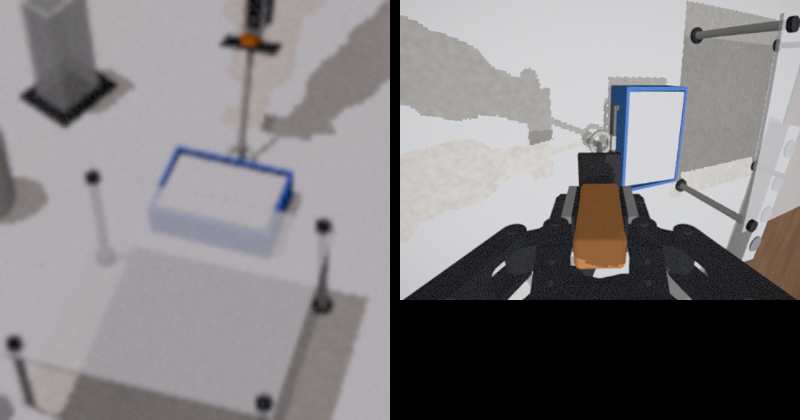

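```bash
python3 - <<'E'
from h import *
S=load("s6");W=load("w6"); f=lambda x,y,z: at_z(S,x/3+190,y/3+160,z)
g=lambda x,y,z: at_z(W,(x-400)*1.4,y*1.4,z)
h=np.array([.98,.198,0]); E=.652
def p(n,P): print(n,P.round(4)[:2],"h-clear to edge",round(E-P@h,4))
for xy in((152,235),(268,253)): p("S rear base",f(*xy,0))
for n,xy in dict(rl=(152,208),rr=(276,226),fl=(178,150),fr=(292,177)).items(): p("S rim "+n,f(*xy,.038))
for n,xy in dict(fl=(626,88),fr=(624,188),rl=(686,89),rr=(681,181)).items(): p("W rim "+n,g(*xy,.038))
p("cap",f(93,177,.128)+h*0);p("cap",f(323,227,.128))
E
```

```text
S rear base [ 0.6505 -0.1033] h-clear to edge 0.0349
S rear base [0.618  0.0157] h-clear to edge 0.0432
S rim rl [ 0.6446 -0.1033] h-clear to edge 0.0408
S rim rr [0.6094 0.0213] h-clear to edge 0.0506
S rim fl [ 0.5638 -0.1181] h-clear to edge 0.1228
S rim fr [0.5442 0.0068] h-clear to edge 0.1174
W rim fl [0.5321 0.0009] h-clear to edge 0.1304
W rim fr [ 0.558  -0.1193] h-clear to edge 0.1288
W rim rl [0.6201 0.0151] h-clear to edge 0.0413
W rim rr [ 0.6541 -0.1104] h-clear to edge 0.0329
cap [ 0.6968 -0.1309] h-clear to edge -0.0049
cap [0.6541 0.0947] h-clear to edge -0.0078
```

Tray rear is 33 mm or more clear of the guard's front edge, in both views. Now I'll unhook: ease forward 7 mm, then lift straight up.

>>> {"name": "step_arm", "arguments": {
  "commands": [
    {"dx": 0,"dy": 0.0015,"dz": 0.003,"rx": 0,"ry": 0,"rz": 0},
    {"dx": 0,"dy": 0.003,"dz": 0.0063,"rx": 0,"ry": 0,"rz": 0},
    {"dx": 0,"dy": 0.003,"dz": 0.0063,"rx": 0,"ry": 0,"rz": 0},
    {"dx": 0,"dy": -0.002,"dz": 0.0088,"rx": 0,"ry": 0,"rz": 0},
    {"dx": 0,"dy": -0.01,"dz": 0.0128,"rx": 0,"ry": 0,"rz": 0},
    {"dx": 0,"dy": -0.02,"dz": 0.0176,"rx": 0,"ry": 0,"rz": 0},
    {"dx": 0,"dy": -0.033,"dz": 0.0236,"rx": 0,"ry": 0,"rz": 0},
    {"dx": 0,"dy": -0.05,"dz": 0.032,"rx": 0,"ry": 0,"rz": 0},
    {"dx": 0,"dy": -0.07,"dz": 0.0415,"rx": 0,"ry": 0,"rz": 0},
    {"dx": 0,"dy": -0.09,"dz": 0.051,"rx": 0,"ry": 0,"rz": 0}
  ]
}}

```text
t: 11.45
tcp_pos: [0.4667, -0.0736, 0.2532]
eef_rot: [-0.412, 0.339, -0.535, 0.656]
wrist_force: [0.6, -0.4, -0.8]
gripper_width: 0.0252
```

```bash
python3 - <<'E'
from h import *
s=st(); 
delta([.5131,-.2926,.34],-.21,0)
E
```

```text
{'t': 11.45, 'tcp_pos': [0.4667, -0.0736, 0.2532], 'eef_rot': [-0.4115, 0.339, -0.5348, 0.6555], 'wrist_force': [0.6255, -0.4406, -0.8373], 'joint_positions': [-0.3056, -0.2747, -0.6962, 0.7547, 0.2137, 1.1096], 'gripper_width': 0.0252}
[[ 0.198  0.422  0.885]
 [-0.98   0.089  0.177]
 [-0.004 -0.902  0.431]]
shift [ 0.2234 -0.0782  0.0398] rot [-0.439  0.402 -0.095]
```

>>> {"name": "step_arm", "arguments": {
  "commands": [
    {"dx": 0.01,"dy": -0.03,"dz": 0.012,"rx": -0.03,"ry": 0.03,"rz": -0.005},
    {"dx": 0.03,"dy": -0.06,"dz": 0.027,"rx": -0.08,"ry": 0.07,"rz": -0.01},
    {"dx": 0.06,"dy": -0.08,"dz": 0.037,"rx": -0.14,"ry": 0.12,"rz": -0.02},
    {"dx": 0.095,"dy": -0.08,"dz": 0.04,"rx": -0.2,"ry": 0.17,"rz": -0.035},
    {"dx": 0.13,"dy": -0.08,"dz": 0.04,"rx": -0.26,"ry": 0.23,"rz": -0.05},
    {"dx": 0.16,"dy": -0.079,"dz": 0.04,"rx": -0.31,"ry": 0.28,"rz": -0.065},
    {"dx": 0.185,"dy": -0.078,"dz": 0.04,"rx": -0.36,"ry": 0.33,"rz": -0.075},
    {"dx": 0.205,"dy": -0.078,"dz": 0.04,"rx": -0.4,"ry": 0.37,"rz": -0.087},
    {"dx": 0.218,"dy": -0.078,"dz": 0.04,"rx": -0.43,"ry": 0.393,"rz": -0.093},
    {"dx": 0.2234,"dy": -0.0782,"dz": 0.04,"rx": -0.439,"ry": 0.402,"rz": -0.095}
  ]
}}

```text
t: 12.45
tcp_pos: [0.514, -0.2936, 0.3399]
eef_rot: [-0.445, 0.55, -0.55, 0.444]
wrist_force: [0.2, 0.3, -0.8]
gripper_width: 0.0254
```

>>> {"name": "step_arm", "arguments": {
  "commands": [
    {"dx": 0,"dy": 0,"dz": 0,"rx": 0,"ry": 0,"rz": 0},
    {"dx": 0,"dy": 0,"dz": 0,"rx": 0,"ry": 0,"rz": 0},
    {"dx": 0,"dy": 0,"dz": 0,"rx": 0,"ry": 0,"rz": 0},
    {"dx": 0,"dy": 0,"dz": 0,"rx": 0,"ry": 0,"rz": 0},
    {"dx": 0,"dy": 0,"dz": 0,"rx": 0,"ry": 0,"rz": 0},
    {"dx": 0,"dy": 0,"dz": 0,"rx": 0,"ry": 0,"rz": 0},
    {"dx": 0,"dy": 0,"dz": 0,"rx": 0,"ry": 0,"rz": 0},
    {"dx": 0,"dy": 0,"dz": 0,"rx": 0,"ry": 0,"rz": 0},
    {"dx": 0,"dy": 0,"dz": 0,"rx": 0,"ry": 0,"rz": 0},
    {"dx": 0,"dy": 0,"dz": 0,"rx": 0,"ry": 0,"rz": 0}
  ]
}}

```text
t: 13.45
tcp_pos: [0.514, -0.2936, 0.3398]
eef_rot: [-0.445, 0.55, -0.549, 0.444]
wrist_force: [1.0, 0.2, -0.5]
gripper_width: 0.0255
```

```bash
python3 - <<'E'
from h import *
s=st(); 
M=R.from_quat(s["eef_rot"]).as_matrix(); tip=s["tcp_pos"]+M@[.0065,.152,-.0129]
delta([.5131,-.2917,.24],-.206,0);delta([.5131,-.2917,.172],-.206,0)
S=save("scene","s7");D=save("side","d7")
g=lambda a:np.clip(255*(cv2.resize(a,None,fx=4,fy=4,interpolation=cv2.INTER_CUBIC)/255.)**.6,0,255).astype(np.uint8)
im=np.hstack([g(S["color"][90:210,165:265]),g(D["color"][190:310,145:245])]); cv2.imwrite("pics/m7.png",im)
print("tip",tip,proj(S,tip),proj(D,tip))
E
```

```text
{'t': 13.45, 'tcp_pos': [0.514, -0.2936, 0.3398], 'eef_rot': [-0.4446, 0.5504, -0.5495, 0.4443], 'wrist_force': [0.9678, 0.2346, -0.5223], 'joint_positions': [-0.519, 0.2833, 0.1562, 1.4451, 0.0001, 1.2631], 'gripper_width': 0.0255}
[[-0.21  -0.001  0.978]
 [-0.978  0.001 -0.21 ]
 [-0.001 -1.    -0.001]]
shift [-0.0016  0.0998 -0.0011] rot [ 0.001 -0.005 -0.001]
shift [-0.0016  0.1678 -0.001 ] rot [ 0.001 -0.005 -0.001]
tip [ 0.49982937 -0.29710148  0.1878569 ] (np.float64(206.81799436851867), np.float64(146.02712681003976)) (np.float64(186.15599916070286), np.float64(236.55873550656005))
```

View pics/m7.png

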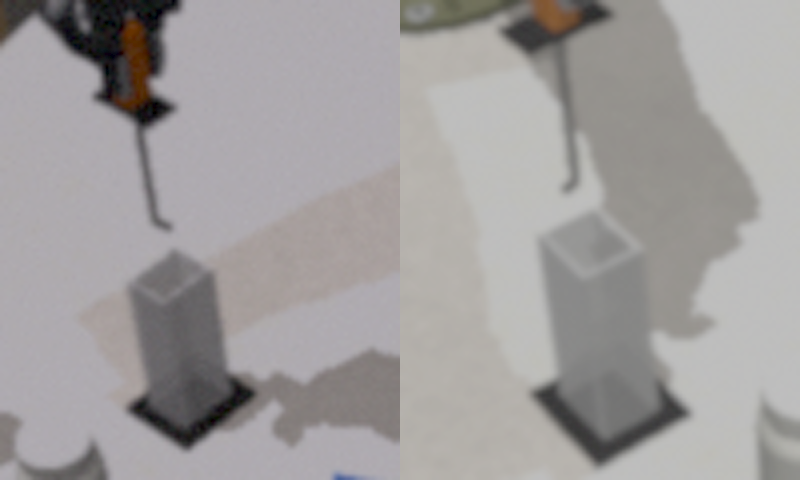

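Hook hangs vertically over the open stand. The tip's pixels, side (187.5,237) and scene (206.8,146.8), match the model, so I lower it back to the original grasp pose.

>>> {"name": "step_arm", "arguments": {
  "commands": [
    {"dx": -0.0016,"dy": 0.01,"dz": -0.001,"rx": 0,"ry": -0.005,"rz": 0},
    {"dx": -0.0016,"dy": 0.03,"dz": -0.001,"rx": 0,"ry": -0.005,"rz": 0},
    {"dx": -0.0016,"dy": 0.05,"dz": -0.001,"rx": 0,"ry": -0.005,"rz": 0},
    {"dx": -0.0016,"dy": 0.075,"dz": -0.001,"rx": 0,"ry": -0.005,"rz": 0},
    {"dx": -0.0016,"dy": 0.1,"dz": -0.001,"rx": 0,"ry": -0.005,"rz": 0},
    {"dx": -0.0016,"dy": 0.12,"dz": -0.001,"rx": 0,"ry": -0.005,"rz": 0},
    {"dx": -0.0016,"dy": 0.14,"dz": -0.001,"rx": 0,"ry": -0.005,"rz": 0},
    {"dx": -0.0016,"dy": 0.155,"dz": -0.001,"rx": 0,"ry": -0.005,"rz": 0},
    {"dx": -0.0016,"dy": 0.164,"dz": -0.001,"rx": 0,"ry": -0.005,"rz": 0},
    {"dx": -0.0016,"dy": 0.167,"dz": -0.001,"rx": 0,"ry": -0.005,"rz": 0}
  ]
}}

```text
t: 14.55
tcp_pos: [0.5121, -0.2911, 0.1718]
eef_rot: [-0.446, 0.55, -0.548, 0.445]
wrist_force: [-5.6, 2.7, 10.1]
gripper_width: 0.0252
```

>>> {"name": "step_arm", "arguments": {
  "commands": [
    {"dx": 0,"dy": -0.0005,"dz": 0,"rx": 0,"ry": 0,"rz": 0},
    {"dx": 0,"dy": -0.0005,"dz": 0,"rx": 0,"ry": 0,"rz": 0},
    {"dx": 0,"dy": -0.0005,"dz": 0,"rx": 0,"ry": 0,"rz": 0},
    {"dx": 0,"dy": -0.0005,"dz": 0,"rx": 0,"ry": 0,"rz": 0},
    {"dx": 0,"dy": -0.0005,"dz": 0,"rx": 0,"ry": 0,"rz": 0},
    {"dx": 0,"dy": -0.0005,"dz": 0,"rx": 0,"ry": 0,"rz": 0},
    {"dx": 0,"dy": -0.0005,"dz": 0,"rx": 0,"ry": 0,"rz": 0},
    {"dx": 0,"dy": -0.0005,"dz": 0,"rx": 0,"ry": 0,"rz": 0},
    {"dx": 0,"dy": -0.0005,"dz": 0,"rx": 0,"ry": 0,"rz": 0},
    {"dx": 0,"dy": -0.0005,"dz": 0,"rx": 0,"ry": 0,"rz": 0}
  ],
  "grip": 1
}}

```text
t: 15.55
tcp_pos: [0.512, -0.2911, 0.1722]
eef_rot: [-0.446, 0.55, -0.548, 0.445]
wrist_force: [-0.2, -0.8, 1.4]
gripper_width: 0.0851
```

>>> {"name": "step_arm", "arguments": {
  "commands": [
    {"dx": 0,"dy": -0.005,"dz": 0,"rx": 0,"ry": 0,"rz": 0},
    {"dx": 0,"dy": -0.02,"dz": 0,"rx": 0,"ry": 0,"rz": 0},
    {"dx": 0,"dy": -0.035,"dz": 0,"rx": 0,"ry": 0,"rz": 0},
    {"dx": 0,"dy": -0.05,"dz": 0,"rx": 0,"ry": 0,"rz": 0},
    {"dx": 0,"dy": -0.065,"dz": 0,"rx": 0,"ry": 0,"rz": 0},
    {"dx": 0,"dy": -0.08,"dz": 0,"rx": 0,"ry": 0,"rz": 0},
    {"dx": 0,"dy": -0.095,"dz": 0,"rx": 0,"ry": 0,"rz": 0},
    {"dx": 0,"dy": -0.11,"dz": 0,"rx": 0,"ry": 0,"rz": 0},
    {"dx": 0,"dy": -0.118,"dz": 0,"rx": 0,"ry": 0,"rz": 0},
    {"dx": 0,"dy": -0.12,"dz": 0,"rx": 0,"ry": 0,"rz": 0}
  ]
}}

```text
t: 16.55
tcp_pos: [0.5129, -0.2916, 0.2935]
eef_rot: [-0.446, 0.549, -0.548, 0.446]
wrist_force: [0.6, -0.4, -0.6]
gripper_width: 0.0857
```

```bash
python3 - <<'E'
from h import *
s=st()
# handle check in scene: orange pixels centroid vs the start
for n,f in(("scene","scene0"),("side","side0")):
    c=save(n,n+"8"); o=load(f)
    for q in(o,c):
        b,g,r=[q["color"][...,i].astype(int) for i in range(3)]; m=(r>g*1.5)&(r>b*2)&(r>50)
        m[:, 260:]=0; m[:100]=0; m[300:]=0; 
        if n=="scene": m[205:]=0
        ys,xs=np.nonzero(m); print(n,len(xs),xs.mean().round(1),ys.mean().round(1),ys.min(),ys.max())
# tray centre from depth: range map around
delta([.591,-.051,.25],.24,0)
D=load("side8");
print("front/back of cover z:")
for t in((-.03,0),(0,0),(.03,0),(0,.05),(0,-.05),(.03,.05),(.03,-.05),(-.03,.05),(-.03,-.05)):
    hx=np.array([np.cos(.24),np.sin(.24)]);hy=np.array([-hx[1],hx[0]]);P=np.append(np.array([.591,-.051])+t[0]*hx+t[1]*hy,.034)
    u,v=proj(D,P); print(t,[at_r(D,u+i,v+j)[0][2].round(4) for i,j in((0,0),(1,0),(0,1))])
E
```

```text
{'t': 16.55, 'tcp_pos': [0.5129, -0.2916, 0.2935], 'eef_rot': [-0.4461, 0.5495, -0.5482, 0.4456], 'wrist_force': [0.6257, -0.3744, -0.5792], 'joint_positions': [-0.5169, 0.2809, 0.0492, 1.3411, 0.0, 1.2602], 'gripper_width': 0.0857}
[[-0.205 -0.002  0.979]
 [-0.979  0.001 -0.205]
 [-0.001 -1.    -0.002]]
scene 367 54.4 187.6 140 204
scene 389 58.6 186.7 140 204
side 198 189.9 239.9 227 252
side 209 190.1 239.5 227 252
shift [-0.2512  0.0424  0.0278] rot [ 0.003 -0.446 -0.002]
front/back of cover z:
(-0.03, 0) [np.float64(0.0326), np.float64(0.0342), np.float64(0.0327)]
(0, 0) [np.float64(0.034), np.float64(0.0349), np.float64(0.0316)]
(0.03, 0) [np.float64(0.0358), np.float64(0.0415), np.float64(0.038)]
(0, 0.05) [np.float64(0.0296), np.float64(0.0368), np.float64(0.0328)]
(0, -0.05) [np.float64(0.0306), np.float64(0.0369), np.float64(0.0335)]
(0.03, 0.05) [np.float64(0.0397), np.float64(0.0395), np.float64(0.0398)]
(0.03, -0.05) [np.float64(0.0385), np.float64(0.037), np.float64(0.0404)]
(-0.03, 0.05) [np.float64(0.0345), np.float64(0.0318), np.float64(0.0327)]
(-0.03, -0.05) [np.float64(0.0317), np.float64(0.0312), np.float64(0.0317)]
```

>>> {"name": "step_arm", "arguments": {
  "commands": [
    {"dx": -0.02,"dy": 0,"dz": 0.004,"rx": 0,"ry": -0.1,"rz": 0},
    {"dx": -0.05,"dy": 0,"dz": 0.009,"rx": 0,"ry": -0.23,"rz": 0},
    {"dx": -0.08,"dy": 0,"dz": 0.015,"rx": 0,"ry": -0.36,"rz": 0},
    {"dx": -0.11,"dy": 0.01,"dz": 0.02,"rx": 0,"ry": -0.49,"rz": 0},
    {"dx": -0.14,"dy": 0.025,"dz": 0.026,"rx": 0,"ry": -0.62,"rz": 0},
    {"dx": -0.17,"dy": 0.04,"dz": 0.031,"rx": 0,"ry": -0.75,"rz": 0},
    {"dx": -0.2,"dy": 0.055,"dz": 0.037,"rx": 0,"ry": -0.88,"rz": 0},
    {"dx": -0.23,"dy": 0.07,"dz": 0.042,"rx": 0,"ry": -1.01,"rz": 0},
    {"dx": -0.25,"dy": 0.08,"dz": 0.046,"rx": 0,"ry": -1.14,"rz": 0},
    {"dx": -0.262,"dy": 0.09,"dz": 0.048,"rx": 0,"ry": -1.26,"rz": 0}
  ],
  "grip": -1,
  "force": 60
}}

```text
t: 17.65
tcp_pos: [0.6126, -0.0427, 0.2005]
eef_rot: [-0.684, 0.18, -0.176, 0.685]
wrist_force: [-0.7, -0.5, 0.3]
gripper_width: -0.0004
```

>>> {"name": "step_arm", "arguments": {
  "commands": [
    {"dx": 0,"dy": 0,"dz": 0,"rx": 0,"ry": -0.1,"rz": 0},
    {"dx": 0,"dy": 0,"dz": 0,"rx": 0,"ry": -0.23,"rz": 0},
    {"dx": 0,"dy": 0,"dz": 0,"rx": 0,"ry": -0.36,"rz": 0},
    {"dx": 0,"dy": 0,"dz": 0,"rx": 0,"ry": -0.49,"rz": 0},
    {"dx": 0,"dy": 0,"dz": 0,"rx": 0,"ry": -0.6,"rz": 0},
    {"dx": 0,"dy": 0,"dz": 0,"rx": 0,"ry": -0.7,"rz": 0},
    {"dx": 0,"dy": 0,"dz": 0,"rx": 0,"ry": -0.76,"rz": 0},
    {"dx": 0,"dy": 0,"dz": 0,"rx": 0,"ry": -0.76,"rz": 0},
    {"dx": 0,"dy": 0,"dz": 0,"rx": 0,"ry": -0.76,"rz": 0},
    {"dx": 0,"dy": 0,"dz": 0,"rx": 0,"ry": -0.76,"rz": 0}
  ]
}}

```text
t: 18.65
tcp_pos: [0.6123, -0.0426, 0.2]
eef_rot: [-0.701, -0.086, 0.09, 0.703]
wrist_force: [0.3, 0.6, 0.2]
gripper_width: -0.0001
```

```bash
python3 - <<'E'
from h import *
s=st(); c=save("wrist","w9")
b,g,r=[c["color"][...,i].astype(int) for i in range(3)]; m=((b>r*1.8)&(b>60)).astype(np.uint8)
n,l,stt,cen=cv2.connectedComponentsWithStats(m); k=1+np.argmax(stt[1:,4]); ys,xs=np.nonzero(l==k)
print(stt[k]); P=np.array([at_z(c,u,v,.038)[:2] for u,v in zip(xs[::3],ys[::3])],np.float32)
rect=cv2.minAreaRect(P); print(rect, cv2.boxPoints(rect).round(4))
E
```

```text
{'t': 18.65, 'tcp_pos': [0.6123, -0.0426, 0.2], 'eef_rot': [-0.7005, -0.0858, 0.0897, 0.7027], 'wrist_force': [0.3394, 0.5509, 0.2032], 'joint_positions': [-0.0706, 0.3578, -0.057, 1.1621, 0.002, -0.3194], 'gripper_width': -0.0001}
[[ 0.969 -0.006 -0.246]
 [ 0.246  0.002  0.969]
 [-0.005 -1.     0.004]]
[ 200  102  153  110 2555]
((0.5874788761138916, -0.053843118250370026), (0.09072139859199524, 0.12974075973033905), 10.061050415039062) [[ 0.5315  0.0021]
 [ 0.5541 -0.1256]
 [ 0.6435 -0.1098]
 [ 0.6208  0.018 ]]
```

>>> {"name": "step_arm", "arguments": {
  "commands": [
    {"dx": -0.002,"dy": 0.01,"dz": -0.004,"rx": 0,"ry": 0.03,"rz": 0},
    {"dx": -0.002,"dy": 0.03,"dz": -0.007,"rx": 0,"ry": 0.07,"rz": 0},
    {"dx": -0.002,"dy": 0.05,"dz": -0.007,"rx": 0,"ry": 0.07,"rz": 0},
    {"dx": -0.002,"dy": 0.075,"dz": -0.007,"rx": 0,"ry": 0.07,"rz": 0},
    {"dx": -0.002,"dy": 0.1,"dz": -0.007,"rx": 0,"ry": 0.07,"rz": 0},
    {"dx": -0.002,"dy": 0.12,"dz": -0.007,"rx": 0,"ry": 0.07,"rz": 0},
    {"dx": -0.002,"dy": 0.135,"dz": -0.007,"rx": 0,"ry": 0.07,"rz": 0},
    {"dx": -0.002,"dy": 0.147,"dz": -0.007,"rx": 0,"ry": 0.07,"rz": 0},
    {"dx": -0.002,"dy": 0.154,"dz": -0.007,"rx": 0,"ry": 0.07,"rz": 0},
    {"dx": -0.002,"dy": 0.155,"dz": -0.007,"rx": 0,"ry": 0.07,"rz": 0}
  ]
}}

```text
t: 19.7
tcp_pos: [0.6107, -0.0497, 0.0442]
eef_rot: [-0.703, -0.061, 0.065, 0.705]
wrist_force: [-0.7, -0.1, -0.6]
gripper_width: -0.0
```

>>> {"name": "step_arm", "arguments": {
  "commands": [
    {"dx": 0,"dy": 0.002,"dz": 0,"rx": 0,"ry": 0,"rz": 0},
    {"dx": 0,"dy": 0.004,"dz": 0,"rx": 0,"ry": 0,"rz": 0},
    {"dx": 0,"dy": 0.006,"dz": 0,"rx": 0,"ry": 0,"rz": 0},
    {"dx": 0,"dy": 0.0075,"dz": 0,"rx": 0,"ry": 0,"rz": 0},
    {"dx": 0,"dy": 0.0085,"dz": 0,"rx": 0,"ry": 0,"rz": 0},
    {"dx": 0,"dy": 0.0095,"dz": 0,"rx": 0,"ry": 0,"rz": 0},
    {"dx": 0,"dy": 0.0105,"dz": 0,"rx": 0,"ry": 0,"rz": 0},
    {"dx": 0,"dy": 0.011,"dz": 0,"rx": 0,"ry": 0,"rz": 0},
    {"dx": 0,"dy": 0.0115,"dz": 0,"rx": 0,"ry": 0,"rz": 0},
    {"dx": 0,"dy": 0.0115,"dz": 0,"rx": 0,"ry": 0,"rz": 0}
  ]
}}

```text
t: 20.7
tcp_pos: [0.6116, -0.0496, 0.0336]
eef_rot: [-0.703, -0.061, 0.065, 0.705]
wrist_force: [1.1, 1.2, 4.6]
gripper_width: -0.0001
```

>>> {"name": "step_arm", "arguments": {
  "commands": [
    {"dx": 0,"dy": 0.0008,"dz": 0,"rx": 0,"ry": 0,"rz": 0},
    {"dx": 0,"dy": 0.0012,"dz": 0,"rx": 0,"ry": 0,"rz": 0},
    {"dx": 0,"dy": 0.0016,"dz": 0,"rx": 0,"ry": 0,"rz": 0},
    {"dx": 0,"dy": 0.002,"dz": 0,"rx": 0,"ry": 0,"rz": 0},
    {"dx": 0,"dy": 0.0023,"dz": 0,"rx": 0,"ry": 0,"rz": 0},
    {"dx": 0,"dy": 0.0026,"dz": 0,"rx": 0,"ry": 0,"rz": 0},
    {"dx": 0,"dy": 0.0028,"dz": 0,"rx": 0,"ry": 0,"rz": 0},
    {"dx": 0,"dy": 0.003,"dz": 0,"rx": 0,"ry": 0,"rz": 0},
    {"dx": 0,"dy": 0.003,"dz": 0,"rx": 0,"ry": 0,"rz": 0},
    {"dx": 0,"dy": 0.003,"dz": 0,"rx": 0,"ry": 0,"rz": 0}
  ]
}}

```text
t: 21.7
tcp_pos: [0.6117, -0.0496, 0.032]
eef_rot: [-0.703, -0.062, 0.064, 0.705]
wrist_force: [-3.1, 0.6, 12.5]
gripper_width: -0.0001
```

>>> {"name": "step_arm", "arguments": {
  "commands": [
    {"dx": 0,"dy": 0.0016,"dz": 0,"rx": 0,"ry": 0,"rz": 0},
    {"dx": 0,"dy": 0.002,"dz": 0,"rx": 0,"ry": 0,"rz": 0},
    {"dx": 0,"dy": 0.0024,"dz": 0,"rx": 0,"ry": 0,"rz": 0},
    {"dx": 0,"dy": 0.0024,"dz": 0,"rx": 0,"ry": 0,"rz": 0},
    {"dx": 0,"dy": 0.0024,"dz": 0,"rx": 0,"ry": 0,"rz": 0},
    {"dx": 0,"dy": 0.0024,"dz": 0,"rx": 0,"ry": 0,"rz": 0},
    {"dx": 0,"dy": 0.0024,"dz": 0,"rx": 0,"ry": 0,"rz": 0},
    {"dx": 0,"dy": 0.0024,"dz": 0,"rx": 0,"ry": 0,"rz": 0},
    {"dx": 0,"dy": 0.0024,"dz": 0,"rx": 0,"ry": 0,"rz": 0},
    {"dx": 0,"dy": 0.0024,"dz": 0,"rx": 0,"ry": 0,"rz": 0}
  ]
}}

```text
t: 22.7
tcp_pos: [0.6118, -0.0496, 0.032]
eef_rot: [-0.703, -0.062, 0.064, 0.705]
wrist_force: [-7.0, 1.0, 20.0]
gripper_width: 0.0001
```

>>> {"name": "step_arm", "arguments": {
  "commands": [
    {"dx": 0,"dy": -0.002,"dz": 0,"rx": 0,"ry": 0,"rz": 0},
    {"dx": 0,"dy": -0.01,"dz": 0,"rx": 0,"ry": 0,"rz": 0},
    {"dx": 0,"dy": -0.03,"dz": 0,"rx": 0,"ry": 0,"rz": 0},
    {"dx": 0,"dy": -0.06,"dz": 0,"rx": 0,"ry": 0,"rz": 0},
    {"dx": 0,"dy": -0.1,"dz": 0,"rx": 0,"ry": 0,"rz": 0},
    {"dx": -0.03,"dy": -0.14,"dz": 0,"rx": 0,"ry": 0,"rz": 0},
    {"dx": -0.06,"dy": -0.18,"dz": 0,"rx": 0,"ry": 0,"rz": 0},
    {"dx": -0.09,"dy": -0.21,"dz": 0,"rx": 0,"ry": 0,"rz": 0},
    {"dx": -0.11,"dy": -0.22,"dz": 0,"rx": 0,"ry": 0,"rz": 0},
    {"dx": -0.12,"dy": -0.22,"dz": 0,"rx": 0,"ry": 0,"rz": 0}
  ]
}}

```text
t: 23.7
tcp_pos: [0.494, -0.0718, 0.2546]
eef_rot: [-0.704, -0.063, 0.063, 0.705]
wrist_force: [0.3, -0.1, 0.5]
gripper_width: 0.0
```

```bash
python3 - <<'E'
from h import *
s=st()
D=save("side","d10");S=save("scene","s10");W=save("wrist","w10")
def grid(f,z0):
    hx=np.array([np.cos(.18),np.sin(.18)]);hy=np.array([-hx[1],hx[0]])
    for n,c in f.items():
        P=[]
        for a in np.linspace(-.03,.03,9):
            for b in np.linspace(-.05,.05,13):
                u,v=proj(c,np.append(np.array([.5875,-.054])+a*hx+b*hy,z0))
                if not(0<=u<559 and 0<=v<419): continue
                q,r=at_r(c,round(u),round(v))
                if r>0: P.append([a,b,q[2]])
        P=np.array(P); A=np.c_[np.ones(len(P)),P[:,:2]]; x=np.linalg.lstsq(A,P[:,2],rcond=None)[0]
        res=P[:,2]-A@x; k=abs(res)<.003; x=np.linalg.lstsq(A[k],P[k,2],rcond=None)[0]
        print(n,len(P),k.sum(),"z0 %.4f slope x %.4f y %.4f rad"%tuple(x))
print("before");grid({"side":load("side8")},.035)
print("after");grid({"side":D,"scene":S,"wrist":W},.032)
g=lambda a,k:np.clip(255*(cv2.resize(a,None,fx=k,fy=k,interpolation=cv2.INTER_CUBIC)/255.)**.6,0,255).astype(np.uint8)
im=np.zeros((600,800,3),np.uint8); w=g(W["color"],.72)[:300,:400]; im[:w.shape[0],:w.shape[1]]=w
d=g(D["color"][140:350,160:440],1.4)[:300,:398]; im[:d.shape[0],402:402+d.shape[1]]=d
z=g(D["color"][190:270,220:320],3.6)[:290,:398]; im[305:305+z.shape[0],:z.shape[1]]=z
q=g(S["color"][120:340,140:440],1.3)[:290,:398]; im[305:305+q.shape[0],402:402+q.shape[1]]=q
cv2.imwrite("pics/m10.png",im)
E
```

```text
{'t': 23.7, 'tcp_pos': [0.494, -0.0718, 0.2546], 'eef_rot': [-0.7037, -0.0629, 0.0628, 0.7049], 'wrist_force': [0.3382, -0.1069, 0.4662], 'joint_positions': [-0.1454, 0.1151, -0.2426, 1.2134, 0.0016, -0.3234], 'gripper_width': 0.0}
[[ 0.984  0.    -0.177]
 [ 0.177  0.002  0.984]
 [ 0.    -1.     0.002]]
before
side 116 103 z0 0.0358 slope x 0.0956 y -0.0072 rad
after
side 116 102 z0 0.0321 slope x -0.0164 y -0.0096 rad
scene 117 10 z0 0.0341 slope x -0.0005 y 0.0033 rad
wrist 117 0 z0 0.0000 slope x 0.0000 y 0.0000 rad
```

View pics/m10.png

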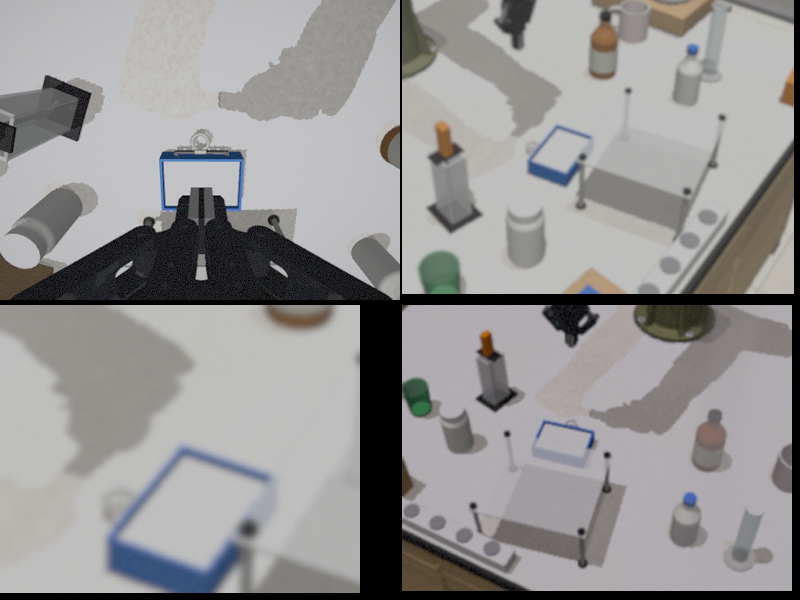

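The final view shows the tray clear of the guard, the cover flush inside the blue rim, the hook in its stand and all bottles upright. Depth gives cover height 0.0321 m, with slope down from 0.096 to about -0.016 rad, which is near noise. I'll touch the cover's front as well, to confirm it is level.

>>> {"name": "step_arm", "arguments": {
  "commands": [
    {"dx": 0.02,"dy": 0.01,"dz": 0,"rx": 0,"ry": 0,"rz": 0},
    {"dx": 0.045,"dy": 0.035,"dz": 0,"rx": 0,"ry": 0,"rz": 0},
    {"dx": 0.065,"dy": 0.07,"dz": 0.001,"rx": 0,"ry": 0,"rz": 0},
    {"dx": 0.07,"dy": 0.11,"dz": 0.001,"rx": 0,"ry": 0,"rz": 0},
    {"dx": 0.07,"dy": 0.145,"dz": 0.001,"rx": 0,"ry": 0,"rz": 0},
    {"dx": 0.07,"dy": 0.175,"dz": 0.001,"rx": 0,"ry": 0,"rz": 0},
    {"dx": 0.07,"dy": 0.195,"dz": 0.001,"rx": 0,"ry": 0,"rz": 0},
    {"dx": 0.07,"dy": 0.207,"dz": 0.001,"rx": 0,"ry": 0,"rz": 0},
    {"dx": 0.07,"dy": 0.212,"dz": 0.001,"rx": 0,"ry": 0,"rz": 0},
    {"dx": 0.07,"dy": 0.214,"dz": 0.001,"rx": 0,"ry": 0,"rz": 0}
  ]
}}

```text
t: 24.85
tcp_pos: [0.5621, -0.0573, 0.0367]
eef_rot: [-0.703, -0.061, 0.065, 0.705]
wrist_force: [-0.7, -0.1, 1.0]
gripper_width: -0.0003
```

>>> {"name": "step_arm", "arguments": {
  "commands": [
    {"dx": 0,"dy": 0.001,"dz": 0,"rx": 0,"ry": 0,"rz": 0},
    {"dx": 0,"dy": 0.002,"dz": 0,"rx": 0,"ry": 0,"rz": 0},
    {"dx": 0,"dy": 0.003,"dz": 0,"rx": 0,"ry": 0,"rz": 0},
    {"dx": 0,"dy": 0.004,"dz": 0,"rx": 0,"ry": 0,"rz": 0},
    {"dx": 0,"dy": 0.005,"dz": 0,"rx": 0,"ry": 0,"rz": 0},
    {"dx": 0,"dy": 0.006,"dz": 0,"rx": 0,"ry": 0,"rz": 0},
    {"dx": 0,"dy": 0.007,"dz": 0,"rx": 0,"ry": 0,"rz": 0},
    {"dx": 0,"dy": 0.008,"dz": 0,"rx": 0,"ry": 0,"rz": 0},
    {"dx": 0,"dy": 0.009,"dz": 0,"rx": 0,"ry": 0,"rz": 0},
    {"dx": 0,"dy": 0.009,"dz": 0,"rx": 0,"ry": 0,"rz": 0}
  ]
}}

```text
t: 25.85
tcp_pos: [0.5625, -0.0574, 0.0319]
eef_rot: [-0.703, -0.062, 0.064, 0.705]
wrist_force: [-13.5, 0.1, 37.0]
gripper_width: 0.0004
```

>>> {"name": "step_arm", "arguments": {
  "commands": [
    {"dx": 0,"dy": -0.003,"dz": 0,"rx": 0,"ry": 0,"rz": 0},
    {"dx": 0,"dy": -0.01,"dz": 0,"rx": 0,"ry": 0,"rz": 0},
    {"dx": 0,"dy": -0.03,"dz": 0,"rx": 0,"ry": 0,"rz": 0},
    {"dx": 0,"dy": -0.06,"dz": 0,"rx": 0,"ry": 0,"rz": 0},
    {"dx": 0,"dy": -0.1,"dz": 0,"rx": 0,"ry": 0,"rz": 0},
    {"dx": -0.02,"dy": -0.14,"dz": 0,"rx": 0,"ry": 0,"rz": 0},
    {"dx": -0.05,"dy": -0.18,"dz": 0,"rx": 0,"ry": 0,"rz": 0},
    {"dx": -0.07,"dy": -0.2,"dz": 0,"rx": 0,"ry": 0,"rz": 0},
    {"dx": -0.08,"dy": -0.22,"dz": 0,"rx": 0,"ry": 0,"rz": 0},
    {"dx": -0.08,"dy": -0.22,"dz": 0,"rx": 0,"ry": 0,"rz": 0}
  ]
}}

```text
t: 26.85
tcp_pos: [0.4848, -0.0725, 0.255]
eef_rot: [-0.704, -0.063, 0.062, 0.705]
wrist_force: [0.8, 0.1, -0.0]
gripper_width: -0.0
```

```bash
python3 - <<'E'
from h import *
s=st(); D=save("side","d11"); S=save("scene","s11")
hx=np.array([np.cos(.18),np.sin(.18)]);hy=np.array([-hx[1],hx[0]])
for nm,c in(("before-front-press",load("d10")),("now",D)):
    P=[]
    for a in np.linspace(-.032,.032,13):
        for b in np.linspace(-.052,.052,15):
            u,v=proj(c,np.append(np.array([.5875,-.054])+a*hx+b*hy,.032)); q,r=at_r(c,round(u),round(v)); P.append([a,b,q[2]])
    P=np.array(P); k=abs(P[:,2]-np.median(P[:,2]))<.008; x=np.linalg.lstsq(np.c_[np.ones(k.sum()),P[k,:2]],P[k,2],rcond=None)[0]; print(nm,k.sum(),x.round(4))
o=load("side0")["color"].astype(int); d=abs(D["color"].astype(int)-load("d10")["color"]).max(2); ys,xs=np.nonzero(d[140:,160:]>60); print("changed px since last",len(xs))
# objects vs the start: difference in the bottle boxes
for n,(u,v,w,h) in dict(amber=(290,148,30,50),jar_b=(353,170,25,48),cyl=(370,140,28,60),jar_a=(232,275,34,60),beaker=(170,315,36,48),mug=(312,138,30,34)).items():
    print(n,abs(D["color"].astype(int)-o)[v:v+h,u:u+w].mean().round(1))
manip.hand_in()
E
```

```text
{'t': 26.85, 'tcp_pos': [0.4848, -0.0725, 0.255], 'eef_rot': [-0.7038, -0.0634, 0.0621, 0.7048], 'wrist_force': [0.7691, 0.1406, -0.0021], 'joint_positions': [-0.1497, 0.0964, -0.2625, 1.2103, 0.0018, -0.3274], 'gripper_width': -0.0}
[[ 0.984  0.002 -0.177]
 [ 0.177  0.002  0.984]
 [ 0.002 -1.     0.001]]
before-front-press 195 [ 0.032  -0.0071 -0.0012]
now 195 [ 0.032   0.0095 -0.0055]
changed px since last 190
amber 3.2
jar_b 3.9
cyl 4.0
jar_a 4.0
beaker 2.9
mug 3.2
the job is handed in; nothing more can be done
```

I dragged the tray out from under the guard by its ring with the hook, hung the hook back in its stand, and pressed the cover down on its ledge. I handed the job in at about 27 s; the hand-in reports no verdict.

**Last checks:**
- **Tray:** its rear stood at least 33 mm clear of the guard's front edge in two camera views, measured just after the pull. I did not re-measure the tray itself after pressing the cover, though the last viewed picture still showed it clear.
- **Cover:** the fingers stopped at 32.0 mm at the rear and 31.9 mm at the front, against 32 mm for seated. Depth readings fit a height of 32.0 mm and a slope within about 0.01 rad, down from 0.096 rad before pressing.
- **Hook:** it is back at its starting place in the stand, with the handle matching the start picture in the side view. The scene-view handle check was spoiled by other orange-brown pixels in that picture.
- **Bottles and glassware:** the picture regions around them are unchanged from the start, and they stand upright.

**Not as planned:**
- **High press force:** the confirming press on the cover's front peaked at 37 N in the readings, close to the 40 N limit and more than I intended. I never saw a reading above 40 N.
- **Weaker depth checks:** a first depth fit after pressing gave a slope of −0.016 rad. The scene and wrist cameras gave too few valid points to confirm the slope, so the level result rests on the side camera and the two contact heights.

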